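# Prop open the display stand and lean the carved board on it

## Task

On the little wooden display stand, push the folded prop leg up and over until it rests against its stop, but feel for the stop and do not force it: the stop is only clamped and a hard push shifts its setting. Then take the carved board out of the rack and set it down gently on the stand, on its long edge and centred, with its foot behind the front lip and leaning back against the prop, and let go. Do not disturb the cheeses standing around.

Things in the scene. Friction and masses are not known exactly. Their poses are not given: they have to be found in the camera images.
- stand: Wooden display stand fixed to the counter. Origin: at counter level below the foot channel's rear half; x points to its back, y to its left, z up; at yaw 0 its front lip faces the robot. Base plate x -60..+75 mm, 240 mm wide, 15 mm thick
- channel (a point): Middle of the floor of the foot channel, 5 mm in front of the stand's origin, 15 mm above the counter. The channel runs along the stand's y, 40 mm wide: in front the lip (x -41..-25 mm from the stand's origin, 220 mm long, top 29 mm above the counter), behind two dark hinge lugs (x +15..+37, y +-50 mm, tops 43 mm above the counter)
- prop_hinge (a point): Hinge axis of the prop leg (along the stand's y), 25 mm behind the stand's origin and 32 mm above the counter
- prop_bar (a point): Centre of the dark round crossbar (12 mm thick, 140 mm long along the stand's y) at the free end of the light-wood prop leg (50 mm wide, 9 mm thick), 115 mm from the hinge axis. Folded, the leg points to the front, a little up, reaching past the lip; opened against its stop it leans back 0.05 to 0.45 rad past upright (differs from start to start)
- prop (a joint): Angle of the prop leg measured from its stop: 0 = against the stop, negative = short of it (starts between -1.3 and -1.05 rad); grows as the leg swings up and back. Stiff hinge: about 2.5 to 4 N at the crossbar moves it; it stays where it is left
- stop_bar (a point): Middle of the small brass stop bar (yoke) behind the leg's root, 43 mm from the hinge axis, turning about the same axis. It is held only by clamp friction: about 14 N at the crossbar, once the leg is on its stop, makes it slip
- rack: Light-wood rack fixed to the counter, 110 x 220 x 14 mm, with four steel pegs (x = +-19, y = +-75 mm, 12 mm thick, 80 mm high) that keep the board upright between them. Origin: centre of its underside; y runs along the board. Stand and rack may change places
- board: Dark wooden carved cutting board, 190 x 300 mm, 22 mm thick, 0.6 to 0.9 kg, standing upright in the rack on a 300 mm long edge. Origin: centre of its back face (190x300). Own x axis: from foot edge up to top edge (190 mm); own y: along the 300 mm edges; own z: through the thickness, from the back face to the carved face
- board_foot (a point): Middle of the board's lower long edge face (mid thickness), 190 mm straight below board_top along the board
- board_top (a point): Middle of the board's upper long edge face (mid thickness); pinch the 22 mm thickness here from above
- tasting_cube: pale yellow cheese cube, about 50 mm; loose cheese, to be left alone. Origin: centre of its underside
- goat_brick: small white-grey rounded cheese block, about 62 mm; loose cheese, to be left alone. Origin: centre of its underside
- pink_cut: wedge of pink-rinded cheese, 105x92x46 mm; loose cheese, to be left alone. Origin: centre of its underside
- half_bloomy: half a white round cheese, 127x64x50 mm; loose cheese, to be left alone. Origin: centre of its underside

How it is judged:
By the outcome, as a careful person would: the job done as asked, in the order asked, and still so for the second after the job is handed in, with the robot touching nothing.
It also fails if it takes over 72 s, if anything falls off the work surface, if the arm or the gripper's body presses on something with over 40 N, if the wrist force passes 120 N, or if a joint passes its speed limit or range.

## Robot

A 7-joint arm with a two-finger parallel gripper is mounted at the origin on a cart in front of the work surface, level with it; the furniture and walls round the work are solid. World frame = base frame: x ahead of the robot, y to its left, z up, the work surface at z = 0. Lengths are in m, angles in rad, forces in N, time in s.
With the tool pointing down it reaches from about 0.4 to 0.85 m from the base axis. Payload 10.4 kg.
Tool frame: the origin (TCP) lies at the very end of the fingers, on their centre line; the grasp point (between the pads) lies 19 mm behind it; z points along the fingers, y is the direction in which the jaws open and shut (so a half turn about z gives the same grasp; the last joint's range is limited). The gripper opens to 87 mm and grips with 3 to 60 N. Pads are 19 mm wide; open, the fingers measure 117 mm over their backs; the gripper's body (75 mm by 190 mm) begins 51 mm behind the grasp point.
Start: joints at [-1.232, 0.332, -0.065, 1.46, 0.022, 1.35, -0.088], TCP at [0.221, 0.585, 0.202] pointing down, gripper open.
Joint ranges: [-2.6, 2.6], [-0.5, 2.12], [-1.47, 1.34], [0.16, 2.42], [-1.27, 4.41], [0.06, 2.06], [-2.6, 2.6]. Speed limits (rad/s): [2.22, 2.22, 2.79, 2.79, 3.14, 3.14, 3.14].

## Interface

Orientations are given as a unit quaternion [x, y, z, w].
In Python, from bench import read_state, imaging, r gives the robot as it stands. The module is installed in compiled form; this text tells all that it offers.
- The arm moves only by the tool move_arm, never from a script. Its argument "series" is a list of rows, each a list of 4 numbers: the shift along the tool's x, y, z in m, then the turn about the tool's z in rad. In form: [[x, y, z, roll], ...]. A call has 1 to 20 rows; each row is the pose to reach, as a shift and turn from the pose commanded when the call began, along the tool's axes at that moment; what a row does not reach only later rows make up. A row lasts 1/10 s, in which the tool goes at most 50 mm and 8.59 degrees, less where a joint would pass 70% of its speed; a pose out of reach is approached as far as the arm can. A call with a gripper value outside its range is refused whole. "claw" is the gripper's target within -1 to 1 (fully open at 1, half-way at 0, shut at -1), set as the call begins (left out, the last holds). The fingers move at their own pace and stop on an object; "newtons" is the grip in N (left out, the last holds). Time passes only in rows, so rows that repeat a pose let the fingers close. It gives the time, the measured TCP pose, the force and the opening at its end, in the units of the state.
- read_state(): the state, without advancing time (a new reading comes with each control period).
- imaging.camera(name): name is "side" or "top" or "wrist"; returns (picture, depth): 384x512x3 uint8, red, green, blue; 384x512 float32, m along the optical axis (not along the pixel's ray), 0 where there is no reading.
- imaging.get_calibration(name): a dict with "camera_matrix" (3x3 intrinsics, pixels), "R" (3x3) and "t" (3): a world point X has camera coordinates R X + t. Camera axes: x right, y down, z forward; pixel columns grow to the right and rows downward; lengths in m; the calibration is good to about 2 mm. The wrist camera is an equidistant fisheye: a pixel r from the principal point sees the ray r / f radians off the axis. A picture is of the moment at which its call begins: read the wrist's pose just before it. get_calibration takes no time and is no camera call; for the wrist camera it gives the pose at the moment of the call.
- r.close_job(): hands the job in, once; it reports no verdict.
The state is a dict: "time": time; "joint_positions": joint angles; "joint_vel": joint speeds; "joint_torque": joint torques, N m; "ee_pos": TCP position; "eef_rot": TCP orientation; "ft_force": force on the tool from outside, world axes, zero at the start; "torque": the same for the moment, N m; "width": finger opening in m.
Only numpy, scipy, OpenCV 4.12 (cv2) and the standard library are available. Lean on these libraries where they do the work, as an engineer would, in place of code of your own. Each camera call takes 0.05 s, during which the arm holds its last target.

## Working session

There is one attempt and no reset: what is moved stays moved. The work goes in short steps, Python scripts to look and compute and a tool call to move; the robot and the scene stay as the last step left them, time stands still between calls to the robot, and variables do not carry over. Pictures are saved under pics/ and viewed, and the job is handed in when it is done.

Besides the shell and the picture viewer there is one more tool, called after "Call:" as name([rows], argument=value, ...), one row to a line, values as JSON. move_arm: Moves the arm, as the interface text tells. Its arguments: {"type":"object","properties":{"series":{"type":"array","items":{"type":"array","items":{"type":"number"}}},"claw":{"type":"number"},"newtons":{"type":"number"}},"required":["series"]}

```bash
mkdir -p pics
cat > h.py <<'E'
import numpy as np, cv2
from bench import read_state, imaging, r
def save(n,img,crop=None,s=1):
    if crop: img=img[crop[1]:crop[3],crop[0]:crop[2]]
    if s!=1: img=cv2.resize(img,None,fx=s,fy=s,interpolation=cv2.INTER_CUBIC)
    cv2.imwrite('pics/'+n+'.png',img[...,::-1])
E
python3 - <<'E'
from h import *
for n in ['side','top','wrist']:
    c=imaging.get_calibration(n); p,d=imaging.camera(n)
    np.savez('c0_'+n,p=p,d=d,**c); save('a_'+n,p)
    print(n,np.round(c['camera_matrix'],1).tolist(),np.round(c['R'],3).tolist(),np.round(c['t'],3),(d>0).mean())
s=read_state()
for k,v in s.items(): print(k,np.round(v,4))
E
```

```text
side [[492.2, 0.0, 254.9], [0.0, 492.2, 188.1], [0.0, 0.0, 1.0]] [[0.979, -0.204, 0.012], [-0.089, -0.476, -0.875], [0.184, 0.855, -0.485]] [-0.566  0.179  1.368] 0.9569142659505209
top [[413.1, 0.0, 257.8], [0.0, 413.1, 188.7], [0.0, 0.0, 1.0]] [[0.031, -1.0, 0.004], [-0.989, -0.031, -0.143], [0.143, 0.001, -0.99]] [0.004 0.611 1.279] 0.9960988362630209
wrist [[297.3, 0.0, 254.7], [0.0, 297.3, 185.0], [0.0, 0.0, 1.0]] [[0.353, 0.935, -0.002], [0.899, -0.339, 0.275], [0.257, -0.099, -0.961]] [-0.624 -0.034  0.391] 0.9822642008463541
time 0.15
joint_positions [-1.2316  0.3327 -0.0647  1.4607  0.0216  1.3499 -0.0885]
joint_vel [ 0.0005 -0.0025 -0.0018 -0.0014  0.0001  0.0006 -0.0016]
joint_torque [ 1.90000e-03 -6.23636e+01  2.54000e-02 -3.90144e+01 -6.13000e-02
  3.73000e-02  1.00000e-04]
ee_pos [0.2211 0.5843 0.2014]
eef_rot [ 1.799e-01  9.837e-01 -5.000e-04 -1.000e-04]
ft_force [-0.6383  0.3113  0.2224]
torque [-0.0009 -0.0287  0.0337]
width 0.0867
```

View pics/a_side.png

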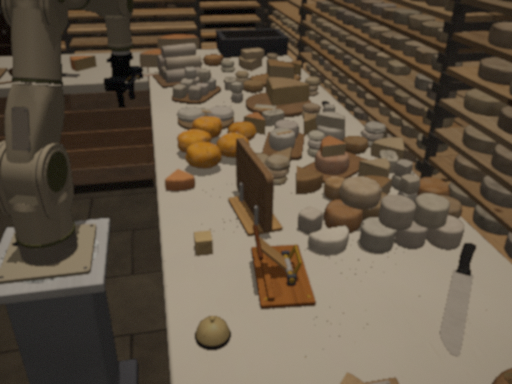

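View pics/a_top.png

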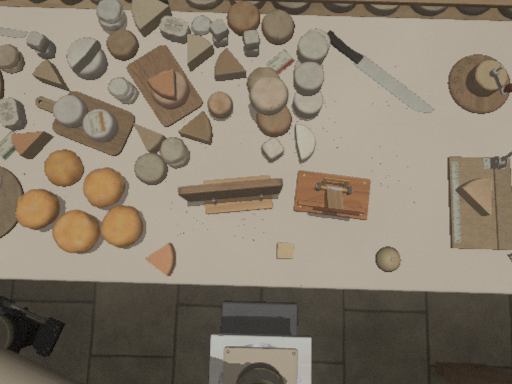

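View pics/a_wrist.png

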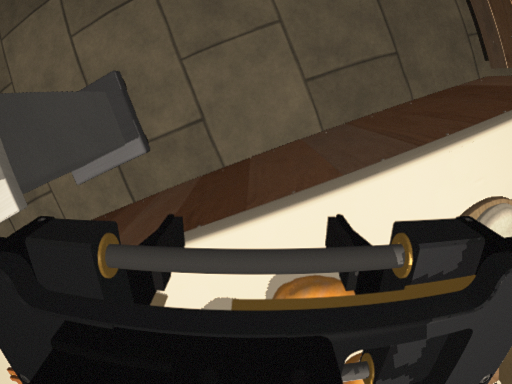

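The side view shows the stand near (282,275) and the board in its rack near (255,190). In the top view the stand is at (332,195) and the board at (230,190). The tasting cube (285,250), goat brick (272,148), half bloomy (305,142) and pink cut (162,258) stand around them. I'll enlarge both views.

Run:
```python
from h import *
z=np.load('c0_top.npz'); save('a_topc',z['p'],(165,120,385,280),3.6)
z=np.load('c0_side.npz'); save('a_sidec',z['p'],(180,120,350,320),3)
```

```text
(no output)
```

View pics/a_topc.png

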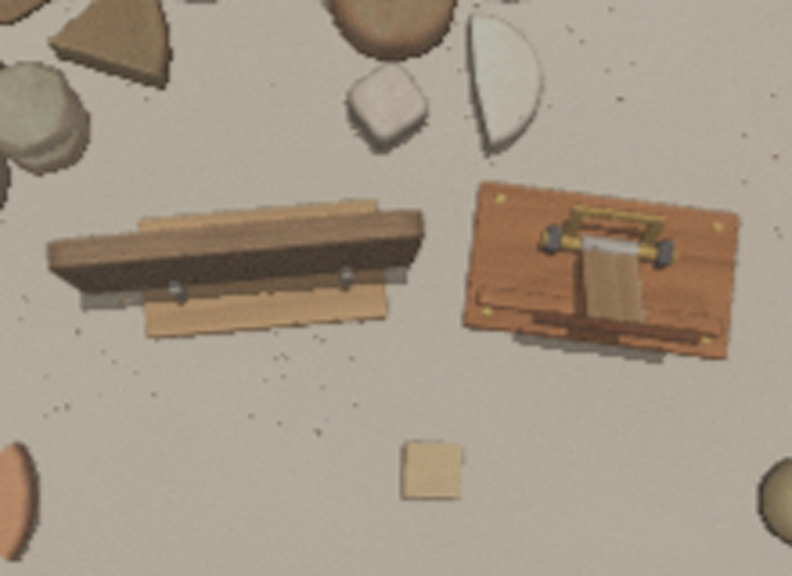

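View pics/a_sidec.png

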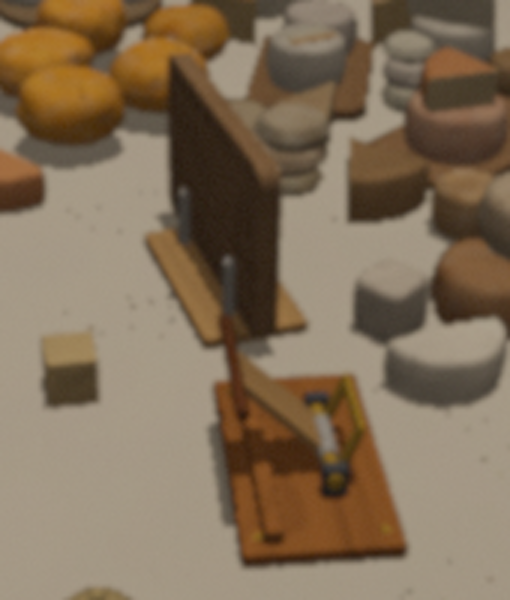

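```bash
cat >> h.py <<'E'
def cloud(p,d,K,R,t):
    v,u=np.mgrid[:d.shape[0],:d.shape[1]]
    X=np.stack([(u-K[0,2])/K[0,0]*d,(v-K[1,2])/K[1,1]*d,d],-1)
    return (X-t)@R   # R^T (X-t)
def load(n):
    z=np.load(n+'.npz'); return z['p'],z['d'],z['camera_matrix'],z['R'],z['t']
def ray_z(u,v,z,K,R,t):
    dr=R.T@np.array([(u-K[0,2])/K[0,0],(v-K[1,2])/K[1,1],1.]); c=-R.T@t
    return c+dr*(z-c[2])/dr[2]
def tri(a,Ca,b,Cb):
    P=[]
    for K,R,t in (Ca,Cb): P.append(K@np.c_[R,t])
    X=cv2.triangulatePoints(P[0],P[1],np.array(a,float).reshape(2,1),np.array(b,float).reshape(2,1))
    return (X[:3]/X[3]).ravel()
E
python3 - <<'E'
from h import *
for n in ['top','side']:
    p,d,K,R,t=load('c0_'+n); X=cloud(p,d,K,R,t)
    # counter height check
    Z=X[...,2]
    print(n,'counter z', np.median(Z[(d>0)&(abs(Z)<0.03)]), Z[(d>0)&(abs(Z)<0.01)].std())
p,d,K,R,t=load('c0_top'); X=cloud(p,d,K,R,t)
cr=lambda u,v:(165+(u+.5)/3.6-.5,120+(v+.5)/3.6-.5)
print('stand corners z=.015')
for c in [(482,183),(740,213),(727,357),(464,325)]: print(np.round(ray_z(*cr(*c),.015,K,R,t),4))
print('rack z=.014 corners')
for c in [(140,217),(378,200),(386,317),(148,337)]: print(np.round(ray_z(*cr(*c),.014,K,R,t),4))
# board top
m=(X[...,2]>.17)&(X[...,0]>.4)&(X[...,0]<.85)&(abs(X[...,1])<.35)&(d>0)
P=X[m]; print('board top pts',len(P),np.median(P[:,2]),np.percentile(P[:,2],[5,95]))
PT=P[P[:,2]>np.percentile(P[:,2],50)-.01]
print(cv2.minAreaRect(PT[:,:2].astype(np.float32)), PT[:,:2].mean(0))
# objects
for nm,(u,v) in dict(cube=(432,470),goat=(388,105),bloomy=(505,85)).items():
    a,b=cr(u,v); q=X[int(b),int(a)]; print(nm,np.round(q,3))
# the leg & crossbar
for (u,v) in [(610,300),(610,265),(600,320),(600,330),(580,330),(560,325),(640,335),(660,340),(690,340),(600,215),(555,240),(665,253)]:
    a,b=cr(u,v); print((u,v),np.round(X[int(round(b)),int(round(a))],4))
E
```

```text
top counter z 0.000790403082856848 0.0030455769399619767
side counter z -0.0011268914111965908 0.0030028915907411814
stand corners z=.015
[ 0.6798 -0.109   0.015 ]
[ 0.6594 -0.345   0.015 ]
[ 0.5275 -0.3323  0.015 ]
[ 0.5489 -0.095   0.015 ]
rack z=.014 corners
[0.6385 0.2022 0.014 ]
[ 0.6611 -0.0143  0.014 ]
[ 0.5541 -0.0244  0.014 ]
[0.5292 0.1896 0.014 ]
board top pts 968 0.20289736992519397 [0.18123543 0.20717222]
((0.5943800210952759, 0.10331690311431885), (0.02311982586979866, 0.2942013144493103), 6.82879638671875) [0.59375218 0.10285027]
cube [ 0.419 -0.064  0.056]
goat [ 0.742 -0.018  0.058]
bloomy [ 0.763 -0.121  0.054]
(610, 300) [ 0.5663 -0.2113  0.0961]
(610, 265) [ 0.6018 -0.2173  0.0635]
(600, 320) [ 0.545  -0.1976  0.1224]
(600, 330) [ 0.5392 -0.1981  0.1198]
(580, 330) [ 0.5395 -0.1844  0.1122]
(560, 325) [ 0.5416 -0.1657  0.1157]
(640, 335) [ 0.535  -0.2326  0.112 ]
(660, 340) [ 0.5411 -0.272   0.0153]
(690, 340) [ 0.5326 -0.2729  0.1201]
(600, 215) [ 0.6446 -0.2058  0.073 ]
(555, 240) [ 0.6264 -0.1734  0.0393]
(665, 253) [ 0.6159 -0.2692  0.0424]
```

Call:
move_arm([
  [-0.06,-0.06,-0.02,0.14],
  [-0.1,-0.1,-0.03,0.28],
  [-0.14,-0.14,-0.04,0.42],
  [-0.17,-0.17,-0.05,0.55],
  [-0.2,-0.2,-0.06,0.65],
  [-0.235,-0.235,-0.07,0.75],
  [-0.27,-0.27,-0.08,0.82],
  [-0.305,-0.305,-0.09,0.86],
  [-0.34,-0.336,-0.09,0.86],
  [-0.34,-0.336,-0.09,0.86],
  [-0.34,-0.336,-0.09,0.86],
  [-0.34,-0.336,-0.09,0.86],
], claw=-1, newtons=20)

```text
time: 1.35
ee_pos: [0.4203, 0.1497, 0.2919]
eef_rot: [0.574, 0.819, 0.0, -0.0]
ft_force: [-0.6, -0.0, 0.5]
width: 0.003
```

Run:
```python
from h import *
c=imaging.get_calibration('wrist'); p,d=imaging.camera('wrist'); np.savez('c1_wrist',p=p,d=d,**c); save('b_wrist',p,None,1.5)
s=read_state()
for k,v in s.items(): print(k,np.round(v,4))
```

```text
time 1.4
joint_positions [-0.8365 -0.1292  0.3544  1.7694  0.0445  1.4939 -0.1387]
joint_vel [-0.0148  0.0058 -0.017   0.0018  0.0007 -0.0014  0.0011]
joint_torque [  1.3998 -28.2002  -0.707  -40.0814   0.1158   0.0523   0.0584]
ee_pos [0.4198 0.1506 0.2917]
eef_rot [ 5.734e-01  8.193e-01 -1.000e-04 -3.000e-04]
ft_force [-0.1775  1.1065 -0.0396]
torque [-0.0677  0.062  -0.0258]
width 0.0016
```

View pics/b_wrist.png

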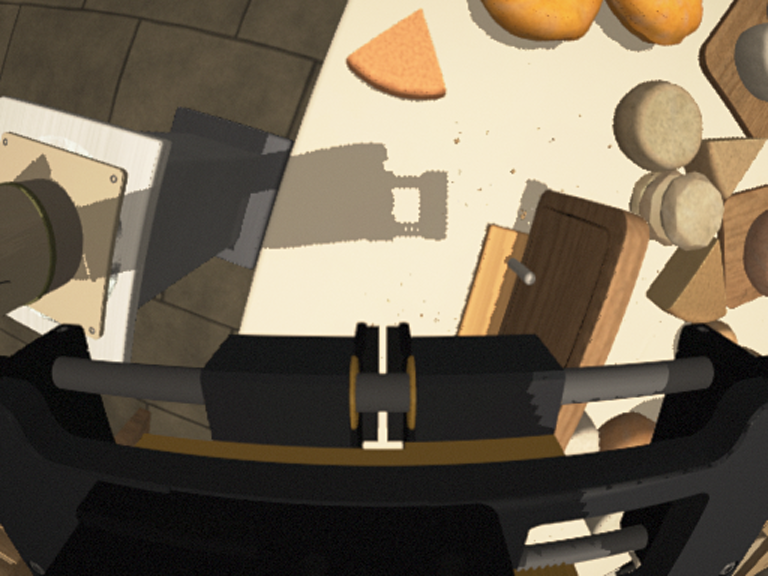

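The wrist view shows a routed groove on the board's robot-facing side near (560,210), so the carved face already faces front. Next I'll refine the bar and stop geometry from depth.

Run:
```python
from h import *
for n in ['top','side']:
    p,d,K,R,t=load('c0_'+n); X=cloud(p,d,K,R,t).reshape(-1,3)
    yaw=-.088; O=np.array([.5964,-.2197]); c,s=np.cos(yaw),np.sin(yaw)
    L=np.c_[(X[:,:2]-O)@np.array([[c,-s],[s,c]]),X[:,2]]
    m=(abs(L[:,1])<.13)&(L[:,0]>-.12)&(L[:,0]<.1)&(L[:,2]>.098)&(L[:,2]<.14)
    B=L[m]; print(n,len(B)); 
    b=B[(abs(B[:,1])>.03)]
    print(' bar x,z med',np.round(np.median(b,0),4),'y range',np.percentile(b[:,1],[1,99]).round(4))
    lg=L[(abs(L[:,1])<.02)&(L[:,0]>-.06)&(L[:,0]<.02)&(L[:,2]>.04)&(L[:,2]<.13)]
    if len(lg)>10:
        k=np.polyfit(lg[:,0],lg[:,2],1); print(' leg',len(lg),k, 'angle from upright',np.arctan(1/k[0]))
    st=L[(abs(L[:,1])<.04)&(L[:,0]>.035)&(L[:,0]<.07)&(L[:,2]>.045)&(L[:,2]<.1)]
    print(' stop',len(st),np.round(np.median(st,0),4), np.percentile(st[:,0],[5,95]),np.percentile(st[:,2],[5,95]))
    P=X[(X[:,2]>.196)&(X[:,2]<.225)&(X[:,0]>.54)&(X[:,0]<.66)&(X[:,1]>-.1)&(X[:,1]<.3)]
    print(' board top',cv2.minAreaRect(P[:,:2].astype(np.float32)),np.median(P,0))
```

```text
top 266
 bar x,z med [-0.0554  0.0328  0.1193] y range [-0.0666  0.0711]
 leg 291 [-0.99029424  0.06535372] angle from upright -0.790274671550283
 stop 95 [ 0.0465 -0.001   0.0706] [0.03860398 0.05172937] [0.0476303  0.07649049]
 board top ((0.5946215391159058, 0.1028897762298584), (0.02285018190741539, 0.2932818830013275), 6.770149230957031) [0.59403719 0.10174798 0.20352764]
side 236
 bar x,z med [-0.0599 -0.0396  0.1171] y range [-0.0704  0.0698]
 leg 211 [-1.03658255  0.05845418] angle from upright -0.7674373791319975
 stop 98 [ 0.0417 -0.0025  0.0682] [0.03608568 0.04722438] [0.0518013  0.07321201]
 board top ((0.5896835923194885, 0.09753529727458954), (0.02394011989235878, 0.28631797432899475), 6.706827640533447) [0.59082616 0.07497212 0.20177434]
```

Call:
move_arm([
  [-0.04,-0.006,0.005,0.1],
  [-0.085,-0.012,0.01,0.2],
  [-0.13,-0.018,0.015,0.3],
  [-0.175,-0.025,0.02,0.38],
  [-0.22,-0.031,0.025,0.438],
  [-0.265,-0.037,0.03,0.438],
  [-0.31,-0.044,0.035,0.438],
  [-0.345,-0.049,0.05,0.438],
  [-0.366,-0.0515,0.08,0.438],
  [-0.366,-0.0515,0.12,0.438],
  [-0.366,-0.0515,0.155,0.438],
  [-0.366,-0.0515,0.18,0.438],
  [-0.366,-0.0515,0.186,0.438],
  [-0.366,-0.0515,0.186,0.438],
  [-0.366,-0.0515,0.186,0.438],
])

```text
time: 2.9
ee_pos: [0.498, -0.2113, 0.1071]
eef_rot: [0.738, 0.675, 0.001, 0.001]
ft_force: [1.0, -0.2, -0.4]
width: 0.0004
```

```bash
cat >> h.py <<'E'
def snap(tag,name,crop=None,s=1):
    c=imaging.get_calibration(name); p,d=imaging.camera(name); np.savez(tag+'_'+name,p=p,d=d,**c); save(tag+'_'+name,p,crop,s)
def pst():
    s=read_state(); print(round(s['time'],2),np.round(s['ee_pos'],4),np.round(s['eef_rot'],4),'F',np.round(s['ft_force'],2),'M',np.round(s['torque'],2),'w',round(s['width'],4),'q',np.round(s['joint_positions'],2))
    return s
E
python3 - <<'E'
from h import *
pst(); snap('c','side',(200,180,350,320),4); snap('c','top',(260,120,400,240),5)
pst()
E
```

```text
2.9 [ 0.498  -0.2113  0.1071] [7.376e-01 6.753e-01 5.000e-04 5.000e-04] F [ 1.04 -0.18 -0.35] M [-0.08  0.04  0.02] w 0.0004 q [-0.37  0.28  0.8   1.84 -0.22  1.12  0.42]
3.0 [ 0.4981 -0.2115  0.1073] [0.7377 0.6751 0.0008 0.0008] F [-0.62 -0.38  0.02] M [-0.04  0.06 -0.03] w 0.0006 q [-0.37  0.28  0.8   1.84 -0.22  1.12  0.42]
```

View pics/c_side.png

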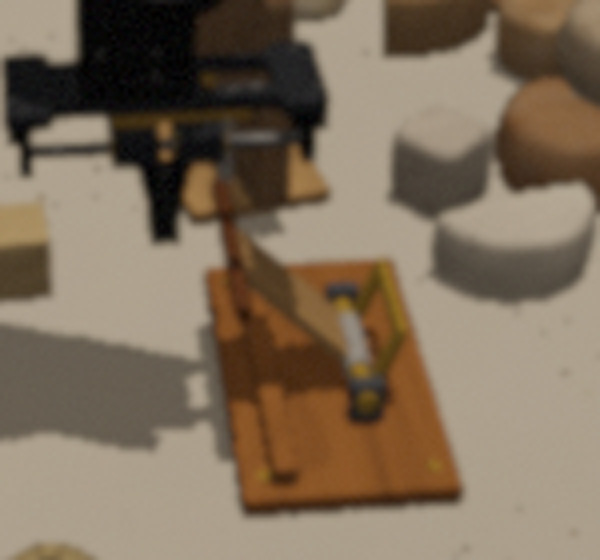

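View pics/c_top.png

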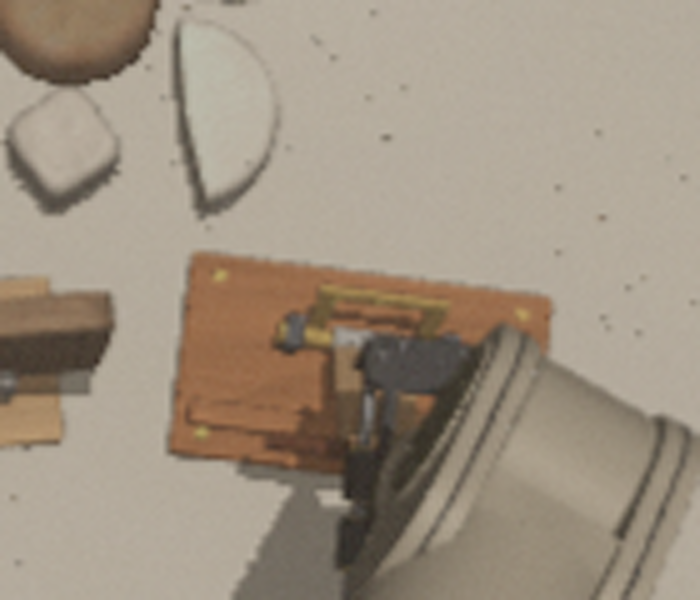

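Call:
move_arm([
  [0,0.006,0,0],
  [0,0.012,0.001,0],
  [0,0.017,0.001,0],
  [0,0.022,0.001,0],
  [0,0.027,-0.003,0],
  [0,0.032,-0.007,0],
  [0,0.037,-0.011,0],
])

```text
time: 3.7
ee_pos: [0.5344, -0.215, 0.1174]
eef_rot: [0.738, 0.675, 0.0, 0.0]
ft_force: [0.3, 0.2, -0.7]
width: 0.0007
```

Run:
```python
from h import *
pst(); snap('d','side',(200,180,350,320),4)
```

```text
3.7 [ 0.5344 -0.215   0.1174] [7.379e-01 6.750e-01 1.000e-04 1.000e-04] F [ 0.26  0.16 -0.67] M [-0.08  0.03  0.01] w 0.0007 q [-0.34  0.36  0.79  1.74 -0.27  1.16  0.44]
```

View pics/d_side.png

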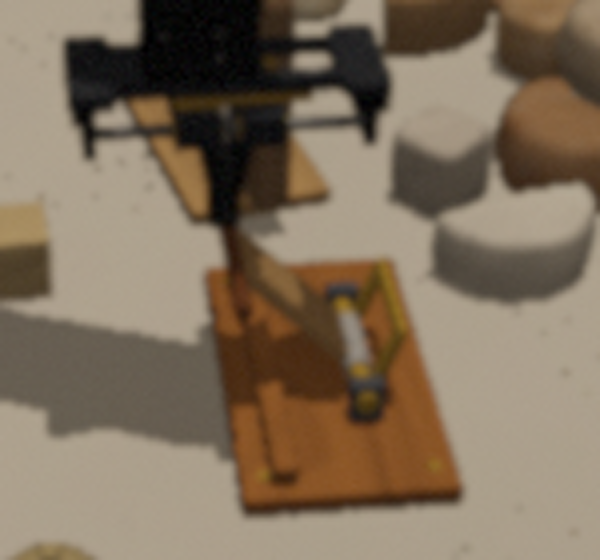

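The fingertips are thinner than I assumed, so there was no contact and the tip is too high. I'll back off, go lower and push again.

Call:
move_arm([
  [0,-0.01,-0.001,0],
  [0,-0.018,0.003,0],
  [0,-0.018,0.01,0],
  [0,-0.018,0.014,0],
  [0,-0.014,0.014,0],
  [0,-0.009,0.014,0],
  [0,-0.005,0.014,0],
  [0,-0.002,0.014,0],
  [0,0.0,0.014,0],
  [0,0.002,0.013,0],
])

```text
time: 4.75
ee_pos: [0.536, -0.2151, 0.1038]
eef_rot: [0.738, 0.675, -0.0, -0.0]
ft_force: [0.2, -0.0, -0.6]
width: 0.0005
```

Run:
```python
from h import *
pst(); snap('e','side',(200,180,350,320),4)
```

```text
4.75 [ 0.536  -0.2151  0.1038] [ 7.379e-01  6.749e-01 -1.000e-04 -1.000e-04] F [ 0.24 -0.04 -0.63] M [-0.12  0.02 -0.  ] w 0.0005 q [-0.33  0.38  0.78  1.75 -0.29  1.14  0.45]
```

View pics/e_side.png

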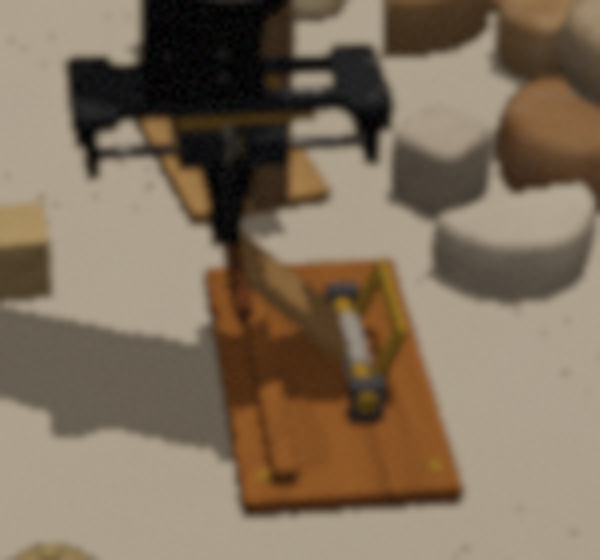

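Call:
move_arm([
  [0,0.001,0,0],
  [0,0.002,0,0],
  [0,0.003,0,0],
  [0,0.004,0,0],
])

```text
time: 5.2
ee_pos: [0.5399, -0.2154, 0.1039]
eef_rot: [0.738, 0.675, 0.0, -0.0]
ft_force: [-0.6, 0.2, 0.5]
width: 0.0003
```

Run:
```python
from h import *
pst()
```

```text
5.2 [ 0.5399 -0.2154  0.1039] [ 7.378e-01  6.750e-01  1.000e-04 -0.000e+00] F [-0.57  0.16  0.49] M [-0.1   0.05 -0.04] w 0.0003 q [-0.33  0.38  0.78  1.74 -0.29  1.14  0.45]
```

Run:
```python
from h import *
snap('f','wrist',None,1.5); snap('f','side',(215,200,300,270),8)
```

```text
(no output)
```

View pics/f_wrist.png

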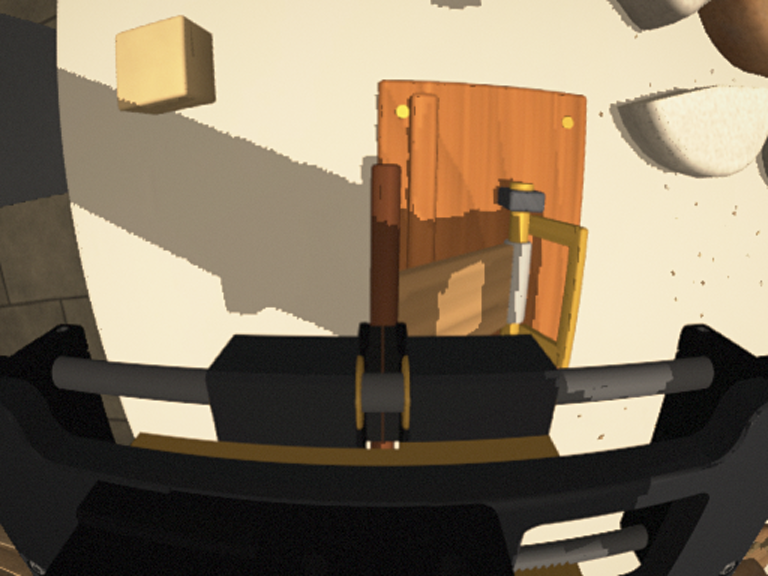

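View pics/f_side.png

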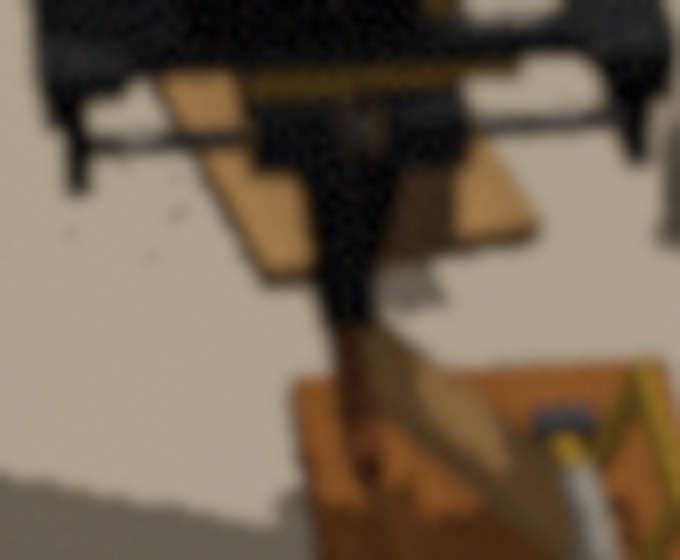

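Run:
```python
from h import *
p,d,K,R,t=load('f_side')
def proj(X): x=R@np.array(X)+t; return (K@x/x[2])[:2], x[2]
print('tcp',proj([.5399,-.2154,.1039]))
yaw=-.088; O=np.array([.5964,-.2197]); c,s=np.cos(yaw),np.sin(yaw)
W=lambda x,y,z: [O[0]+c*x-s*y,O[1]+s*x+c*y,z]
for y in (.07,0,-.07): print('bar',y,proj(W(-.056,y,.114)))
print('hinge',proj(W(.025,0,.032)))
print(d[236:248,250:266].round(3))
# wrist cloud equidistant
p,d,K,R,t=load('f_wrist')
def fis(u,v,dd):
    x=(u-K[0,2])/K[0,0]; y=(v-K[1,2])/K[1,1]; r=np.hypot(x,y); s=np.tan(r)/max(r,1e-9)
    X=np.array([x*s,y*s,1])*dd; return R.T@(X-t)
for (u,v) in [(386,180),(386,220),(386,260),(386,300),(386,315),(440,270),(480,280),(518,200)]:
    a,b=u/1.5,v/1.5; w=fis(a,b,d[int(b),int(a)]); l=np.array([c*(w[0]-O[0])+s*(w[1]-O[1]),-s*(w[0]-O[0])+c*(w[1]-O[1]),w[2]]); print((u,v),w.round(4),l.round(4))
```

```text
tcp (array([257.8727944 , 244.97430545]), np.float64(1.2329068670547751))
bar 0.07 (array([254.86362413, 226.08073997]), np.float64(1.2894330551277522))
bar 0 (array([258.15992723, 241.48675909]), np.float64(1.2286757948632896))
bar -0.07 (array([261.79918977, 258.49567685]), np.float64(1.167918534598827))
hinge (array([288.6685519 , 265.63443891]), np.float64(1.2772059477461808))
[[1.454 1.456 1.454 1.221 1.206 1.204 1.203 1.211 1.206 1.205 1.211 1.211
  1.45  1.455 1.455 1.454]
 [1.441 1.445 1.449 1.227 1.208 1.206 1.213 1.21  1.209 1.212 1.205 1.207
  1.454 1.453 1.448 1.446]
 [1.443 1.444 1.444 1.446 1.206 1.209 1.208 1.211 1.215 1.211 1.21  1.21
  1.438 1.446 1.445 1.442]
 [1.437 1.439 1.439 1.44  1.211 1.213 1.214 1.213 1.211 1.213 1.21  1.209
  1.442 1.436 1.439 1.439]
 [1.436 1.432 1.433 1.434 1.213 1.211 1.214 1.214 1.217 1.219 1.211 1.217
  1.252 1.438 1.431 1.433]
 [1.428 1.428 1.425 1.428 1.216 1.213 1.218 1.215 1.225 1.227 1.214 1.245
  1.25  1.257 1.257 1.438]
 [1.43  1.42  1.429 1.423 1.425 1.224 1.22  1.219 1.216 1.22  1.233 1.237
  1.242 1.251 1.253 1.261]
 [1.422 1.
[... 295 characters left out ...]
.411 1.41  1.406 1.411 1.409 1.408 1.209 1.2   1.207 1.207 1.205 1.219
  1.221 1.228 1.233 1.236]
 [1.401 1.382 1.375 1.382 1.38  1.381 1.206 1.204 1.202 1.201 1.203 1.212
  1.219 1.221 1.225 1.236]]
(386, 180) [ 0.5472 -0.1502  0.1201] [-0.0551  0.0649  0.1201]
(386, 220) [ 0.5459 -0.1654  0.1197] [-0.0551  0.0497  0.1197]
(386, 260) [ 0.5446 -0.1806  0.1207] [-0.0551  0.0343  0.1207]
(386, 300) [ 0.5432 -0.1965  0.1215] [-0.055   0.0184  0.1215]
(386, 315) [ 0.5426 -0.2031  0.1206] [-0.055   0.0118  0.1206]
(440, 270) [ 0.5679 -0.1936  0.095 ] [-0.0307  0.0235  0.095 ]
(480, 280) [ 0.5916 -0.2083  0.0683] [-0.0058  0.011   0.0683]
(518, 200) [ 0.6207 -0.1712  0.043 ] [0.02   0.0505 0.043 ]
```

Run:
```python
from h import *
p,d,K,R,t=load('f_wrist')
save('f_wz',p,(220,190,300,310),6)
print(d[205:235:2,236:276:2].round(3))
s=read_state(); 
# predicted pixel of TCP
Xc=R@np.array(s['ee_pos'])+t; th=np.arctan2(np.hypot(Xc[0],Xc[1]),Xc[2]); ph=np.arctan2(Xc[1],Xc[0])
print('tcp px',K[0,2]+K[0,0]*th*np.cos(ph),K[1,2]+K[1,1]*th*np.sin(ph),'depth',Xc[2])
```

```text
[[0.303 0.305 0.303 0.303 0.305 0.304 0.179 0.178 0.176 0.177 0.177 0.176
  0.178 0.179 0.181 0.184 0.184 0.187 0.188 0.188]
 [0.305 0.305 0.305 0.304 0.304 0.305 0.179 0.178 0.178 0.177 0.176 0.177
  0.178 0.179 0.181 0.184 0.185 0.187 0.189 0.19 ]
 [0.306 0.307 0.305 0.305 0.306 0.182 0.179 0.178 0.178 0.178 0.178 0.178
  0.179 0.179 0.182 0.184 0.185 0.187 0.188 0.19 ]
 [0.307 0.306 0.306 0.306 0.307 0.182 0.18  0.179 0.178 0.178 0.178 0.179
  0.18  0.18  0.181 0.184 0.185 0.186 0.189 0.19 ]
 [0.307 0.307 0.307 0.307 0.307 0.183 0.181 0.179 0.178 0.178 0.178 0.178
  0.178 0.179 0.181 0.186 0.186 0.187 0.189 0.189]
 [0.307 0.308 0.172 0.172 0.173 0.183 0.18  0.18  0.179 0.18  0.179 0.179
  0.18  0.18  0.172 0.173 0.172 0.172 0.189 0.193]
 [0.308 0.308 0.169 0.169 0.169 0.174 0.173 0.173 0.173 0.174 0.173 0.172
  0.173 0.173 0.169 0.169 0.168 0.17  0.19  0.191]
 [0.308 0.308 0.167 0.166 0.166 0.171 0.171 0.17  0.171 0.17  0.17  0.17
  0.171 0.171 0.166 0.165 0.167 0.166 0.19  0.193]
 [0.309 0.164 0.163 0.165 0.163 0.168 0.168 0.168 0.167 0.167 0.168 0.168
  0.168 0.167 0.164 0.162 0.164 0.163 0.19  0.193]
 [0.31  0.161 0.161 0.16  0.162 0.165 0.166 0.164 0.165 0.165 0.165 0.164
  0.164 0.165 0.161 0.162 0.161 0.162 0.192 0.192]
 [0.093 0.093 0.159 0.159 0.159 0.163 0.162 0.163 0.163 0.161 0.163 0.162
  0.163 0.162 0.159 0.158 0.158 0.095 0.093 0.093]
 [0.093 0.091 0.156 0.156 0.157 0.159 0.16  0.16  0.16  0.16  0.16  0.16
  0.159 0.16  0.157 0.155 0.156 0.095 0.092 0.091]
 [0.09  0.09  0.153 0.154 0.154 0.157 0.157 0.158 0.155 0.157 0.157 0.157
  0.158 0.157 0.155 0.154 0.153 0.095 0.09  0.09 ]
 [0.089 0.089 0.151 0.152 0.151 0.154 0.155 0.156 0.155 0.155 0.154 0.154
  0.155 0.154 0.154 0.152 0.151 0.095 0.089 0.09 ]
 [0.087 0.091 0.149 0.15  0.151 0.154 0.153 0.153 0.151 0.153 0.153 0.152
  0.151 0.153 0.152 0.149 0.15  0.095 0.088 0.087]]
tcp px 254.6973409776932 218.57738628414282 depth 0.1965752325972303
```

View pics/f_wz.png

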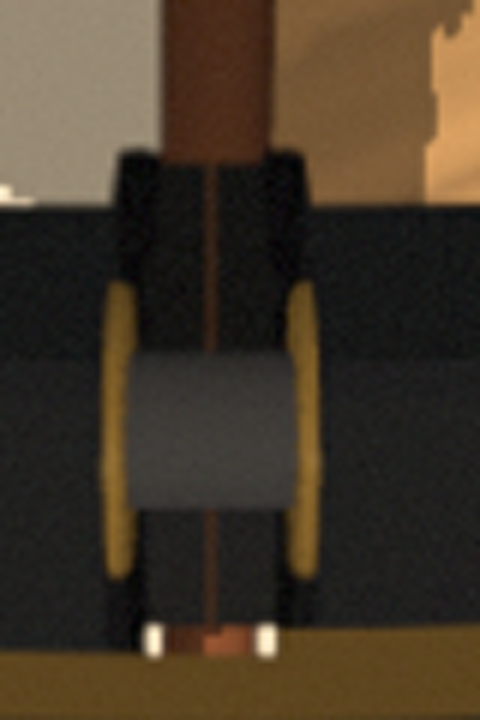

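Run:
```python
from h import *
yaw=-.088; O=np.array([.5964,-.2197]); c,s=np.cos(yaw),np.sin(yaw)
for n,pts in (('c1_wrist',[(241,216),(250,216),(250,218),(250,222),(262,222),(270,216)]),('f_wrist',[(241,216),(250,218),(250,222),(270,216)])):
    p,d,K,R,t=load(n)
    print(d[209:224,241],d[209:224,250],d[209:224,255])
    for (u,v) in pts:
        x=(u-K[0,2])/K[0,0]; y=(v-K[1,2])/K[1,1]; r=np.hypot(x,y); q=np.tan(r)/r
        w=R.T@(np.array([x*q,y*q,1])*d[v,u]-t); print(n,(u,v),w.round(4))
```

```text
[0.5071759  0.5058146  0.5071253  0.50674385 0.50879985 0.17385882
 0.17198648 0.17043836 0.1696871  0.16790791 0.16722336 0.16529459
 0.16414864 0.16276109 0.16041242] [0.50531137 0.50580347 0.50729495 0.50734365 0.5074201  0.50784916
 0.50741243 0.51051277 0.17315087 0.1716493  0.1698153  0.16887297
 0.16847205 0.1654435  0.1645138 ] [0.50546294 0.5079934  0.5067998  0.50701344 0.5086495  0.5068232
 0.50961477 0.5088142  0.5116603  0.50895166 0.5111768  0.51120305
 0.51194537 0.51035565 0.51167077]
c1_wrist (241, 216) [0.409  0.1578 0.3158]
c1_wrist (250, 216) [ 0.4522  0.0375 -0.0014]
c1_wrist (250, 218) [0.4144 0.1581 0.3149]
c1_wrist (250, 222) [0.4144 0.1583 0.3213]
c1_wrist (262, 222) [0.4209 0.1603 0.3206]
c1_wrist (270, 216) [0.425  0.163  0.3144]
[0.30728662 0.30562323 0.30724612 0.30697325 0.30816188 0.17375667
 0.17284271 0.17090881 0.1704966  0.16846001 0.16790465 0.16417946
 0.16355482 0.16236977 0.16128004] [0.17822474 0.17812507 0.17916046 0.18025921 0.17857854 0.1809745
 0.179668   0.18021345 0.17293754 0.17324293 0.1701794  0.1700265
 0.16802135 0.16564469 0.1642229 ] [0.17770027 0.17770296 0.1781992  0.17892465 0.17818482 0.17908484
 0.17839098 0.17781784 0.17410935 0.17338093 0.17055103 0.16982333
 0.16854145 0.1659867  0.16537084]
f_wrist (241, 216) [ 0.5331 -0.2034  0.1274]
f_wrist (250, 218) [ 0.5381 -0.2058  0.1255]
f_wrist (250, 222) [ 0.5382 -0.2051  0.1332]
f_wrist (270, 216) [ 0.5498 -0.2047  0.1279]
```

Wrist and side depth both put the real finger ends about 19 mm above the reported TCP: the fingertip was hovering just over the bar, which is why no contact showed. I'll correct for that, retreat, lower 17 mm and push.

Call:
move_arm([
  [0,-0.012,0,0],
  [0,-0.026,0,0],
  [0,-0.028,0.007,0],
  [0,-0.028,0.014,0],
  [0,-0.028,0.017,0],
  [0,-0.026,0.017,0],
  [0,-0.022,0.017,0],
  [0,-0.018,0.017,0],
  [0,-0.014,0.017,0],
  [0,-0.01,0.014,0],
  [0,-0.006,0.011,0],
])

```text
time: 6.4
ee_pos: [0.532, -0.2149, 0.0926]
eef_rot: [0.738, 0.675, -0.001, -0.002]
ft_force: [-8.5, 1.5, 6.1]
width: 0.0003
```

Run:
```python
from h import *
pst(); snap('g','side',(215,200,300,270),8)
```

```text
6.4 [ 0.532  -0.2149  0.0926] [ 0.7381  0.6746 -0.0012 -0.002 ] F [-8.48  1.49  6.06] M [ 0.32  2.15 -0.  ] w 0.0003 q [-0.33  0.38  0.77  1.76 -0.29  1.12  0.45]
```

View pics/g_side.png

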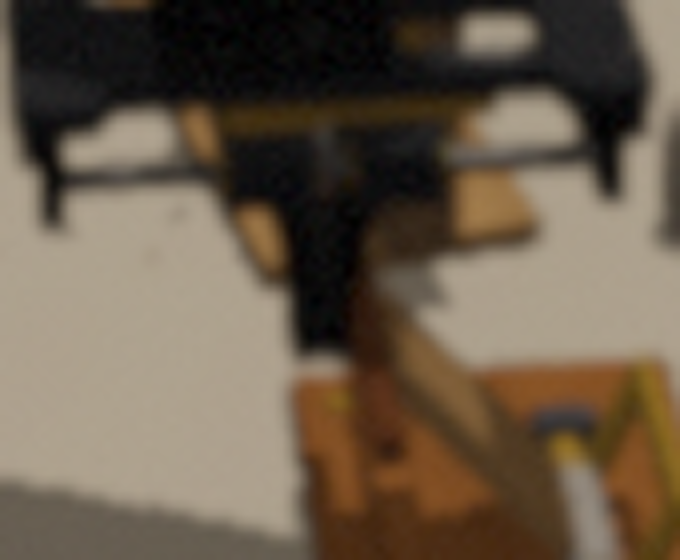

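Call:
move_arm([
  [0,0.003,-0.004,0],
  [0,0.006,-0.0065,0],
  [0,0.009,-0.009,0],
  [0,0.012,-0.011,0],
  [0,0.016,-0.013,0],
  [0,0.02,-0.0155,0],
  [0,0.024,-0.0175,0],
  [0,0.028,-0.019,0],
])

```text
time: 7.25
ee_pos: [0.5623, -0.2174, 0.1123]
eef_rot: [0.738, 0.675, 0.0, 0.0]
ft_force: [-4.0, -0.4, 2.8]
width: 0.0005
```

Run:
```python
from h import *
pst(); snap('h','side',(215,190,300,265),8)
```

```text
7.25 [ 0.5623 -0.2174  0.1123] [7.378e-01 6.750e-01 2.000e-04 1.000e-04] F [-4.03 -0.35  2.76] M [-0.07  0.94  0.01] w 0.0005 q [-0.31  0.43  0.77  1.67 -0.32  1.17  0.45]
```

View pics/h_side.png

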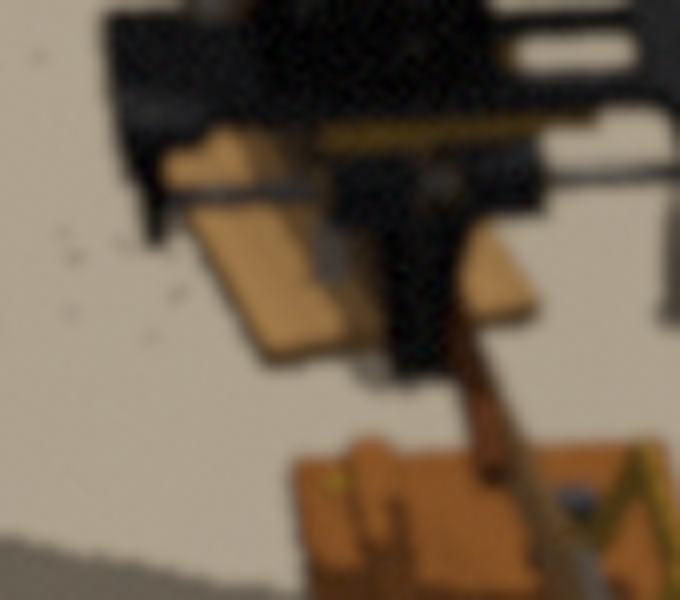

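Call:
move_arm([
  [0,0.004,-0.002,0],
  [0,0.008,-0.003,0],
  [0,0.012,-0.0045,0],
  [0,0.016,-0.0055,0],
  [0,0.02,-0.0065,0],
  [0,0.024,-0.0075,0],
  [0,0.028,-0.008,0],
  [0,0.032,-0.0085,0],
  [0,0.036,-0.009,0],
  [0,0.04,-0.009,0],
  [0,0.044,-0.009,0],
  [0,0.048,-0.009,0],
  [0,0.05,-0.009,0],
])

```text
time: 8.6
ee_pos: [0.612, -0.2218, 0.1208]
eef_rot: [0.738, 0.675, -0.0, 0.0]
ft_force: [-2.5, -0.6, 0.9]
width: 0.0006
```

Run:
```python
from h import *
pst(); snap('i','side',(215,190,300,265),8)
```

```text
8.6 [ 0.612  -0.2218  0.1208] [ 0.7378  0.675  -0.      0.    ] F [-2.5  -0.56  0.94] M [-0.02  0.59  0.04] w 0.0006 q [-0.26  0.53  0.74  1.52 -0.37  1.24  0.45]
```

View pics/i_side.png

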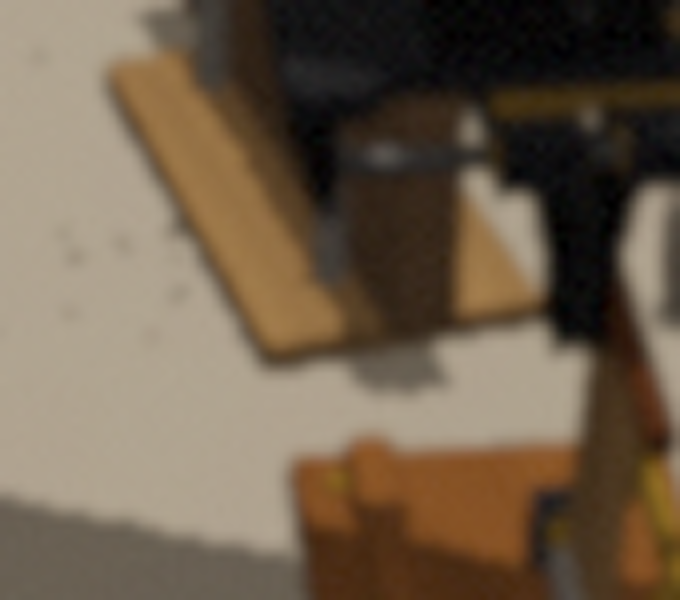

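Call:
move_arm([
  [0,0.002,0,0],
  [0,0.004,0,0],
  [0,0.006,0,0],
  [0,0.008,0.0005,0],
])

```text
time: 9.05
ee_pos: [0.6197, -0.2225, 0.1204]
eef_rot: [0.738, 0.675, 0.0, -0.0]
ft_force: [-2.1, -0.4, 1.0]
width: 0.0003
```

Run:
```python
from h import *
pst(); snap('j','side',(235,190,320,265),8)
p,d,K,R,t=load('j_side'); X=cloud(p,d,K,R,t).reshape(-1,3)
yaw=-.088; O=np.array([.5964,-.2197]); c,s=np.cos(yaw),np.sin(yaw)
L=np.c_[(X[:,:2]-O)@np.array([[c,-s],[s,c]]),X[:,2]]
m=(abs(L[:,1])<.09)&(L[:,0]>-.02)&(L[:,0]<.08)&(L[:,2]>.05)&(L[:,2]<.155)
B=L[m]; b=B[(B[:,2]>.12)&(B[:,1]<-.03)]; print(len(b),np.median(b,0))
lg=B[(abs(B[:,1]+.025)<.006)&(B[:,2]<.125)]; print(len(lg)); k=np.polyfit(lg[:,2],lg[:,0],1); print(k)
```

```text
9.05 [ 0.6197 -0.2225  0.1204] [ 0.7379  0.675   0.     -0.    ] F [-2.11 -0.39  1.01] M [-0.09  0.59 -0.07] w 0.0003 q [-0.25  0.54  0.74  1.5  -0.38  1.24  0.45]
63 [ 0.03381318 -0.0574139   0.14893788]
109
[0.07041203 0.0225141 ]
```

View pics/j_side.png

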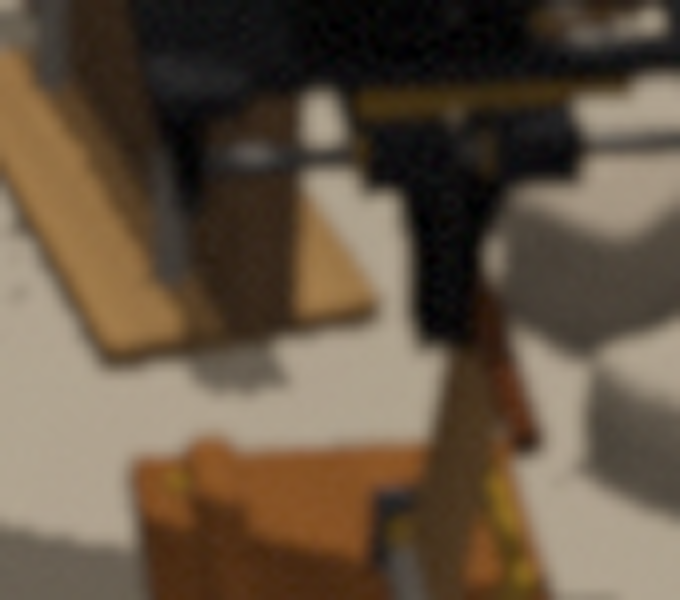

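Call:
move_arm([
  [0,0.002,0.0005,0],
  [0,0.004,0.001,0],
  [0,0.006,0.0015,0],
  [0,0.007,0.0015,0],
])

```text
time: 9.5
ee_pos: [0.6267, -0.2231, 0.1188]
eef_rot: [0.738, 0.675, 0.0, -0.0]
ft_force: [-2.1, -0.4, 0.6]
width: 0.0001
```

Call:
move_arm([
  [0,0.001,0.0,0],
  [0,0.002,0.0005,0],
  [0,0.003,0.0005,0],
])

```text
time: 9.8
ee_pos: [0.6295, -0.2234, 0.1183]
eef_rot: [0.738, 0.675, 0.0, -0.0]
ft_force: [-1.8, 1.0, -0.8]
width: 0.0003
```

Call:
move_arm([
  [0,0.001,0.0,0],
  [0,0.002,0.0005,0],
])

```text
time: 10.0
ee_pos: [0.6315, -0.2236, 0.1179]
eef_rot: [0.738, 0.675, 0.0, -0.0]
ft_force: [-0.9, 0.7, -0.3]
width: 0.0004
```

Run:
```python
from h import *
pst(); snap('k','side',(235,190,320,265),8); pst()
```

```text
10.0 [ 0.6315 -0.2236  0.1179] [ 0.7379  0.6749  0.     -0.    ] F [-0.92  0.66 -0.26] M [-0.06  0.57 -0.02] w 0.0004 q [-0.23  0.57  0.73  1.47 -0.39  1.25  0.45]
10.05 [ 0.6318 -0.2236  0.1179] [7.378e-01 6.750e-01 1.000e-04 0.000e+00] F [-1.78  0.18  0.56] M [-0.06  0.52  0.01] w 0.0003 q [-0.23  0.57  0.73  1.47 -0.39  1.25  0.45]
```

View pics/k_side.png

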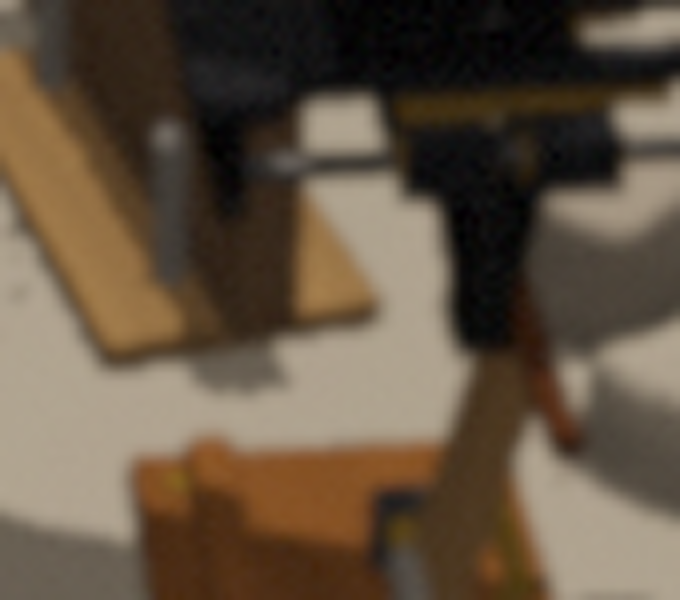

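Call:
move_arm([
  [0,0.001,0.0,0],
  [0,0.002,0.0005,0],
])

```text
time: 10.25
ee_pos: [0.6336, -0.2238, 0.1175]
eef_rot: [0.738, 0.675, 0.0, 0.0]
ft_force: [-2.3, 1.0, 1.2]
width: 0.0004
```

Run:
```python
from h import *
pst()
```

```text
10.25 [ 0.6336 -0.2238  0.1175] [7.379e-01 6.749e-01 1.000e-04 0.000e+00] F [-2.28  0.98  1.16] M [-0.05  0.46 -0.01] w 0.0004 q [-0.23  0.58  0.73  1.46 -0.39  1.25  0.45]
```

Call:
move_arm([
  [0,0.001,0.0,0],
  [0,0.002,0.0005,0],
])

```text
time: 10.45
ee_pos: [0.6357, -0.224, 0.117]
eef_rot: [0.738, 0.675, 0.0, 0.0]
ft_force: [-2.2, 0.5, 1.1]
width: 0.0002
```

Run:
```python
from h import *
pst()
```

```text
10.45 [ 0.6357 -0.224   0.117 ] [7.379e-01 6.749e-01 1.000e-04 1.000e-04] F [-2.17  0.47  1.15] M [-0.07  0.48 -0.01] w 0.0002 q [-0.23  0.58  0.73  1.46 -0.39  1.25  0.45]
```

Call:
move_arm([
  [0,0.001,0.0,0],
  [0,0.002,0.0005,0],
])

```text
time: 10.65
ee_pos: [0.6376, -0.2242, 0.1165]
eef_rot: [0.738, 0.675, 0.0, 0.0]
ft_force: [-1.7, 0.3, 0.9]
width: 0.0004
```

Run:
```python
from h import *
pst()
```

```text
10.65 [ 0.6376 -0.2242  0.1165] [7.379e-01 6.749e-01 1.000e-04 1.000e-04] F [-1.71  0.27  0.94] M [-0.16  0.48 -0.03] w 0.0004 q [-0.23  0.58  0.72  1.45 -0.4   1.26  0.45]
```

Call:
move_arm([
  [0,0.001,0.0,0],
  [0,0.002,0.0005,0],
])

```text
time: 10.85
ee_pos: [0.6396, -0.2243, 0.116]
eef_rot: [0.738, 0.675, 0.0, 0.0]
ft_force: [-2.4, 0.1, 0.6]
width: 0.0002
```

Run:
```python
from h import *
pst(); snap('l','side',(235,190,320,265),8)
```

```text
10.85 [ 0.6396 -0.2243  0.116 ] [7.379e-01 6.749e-01 1.000e-04 0.000e+00] F [-2.36  0.09  0.62] M [-0.15  0.5  -0.03] w 0.0002 q [-0.23  0.59  0.72  1.44 -0.4   1.26  0.45]
```

View pics/l_side.png

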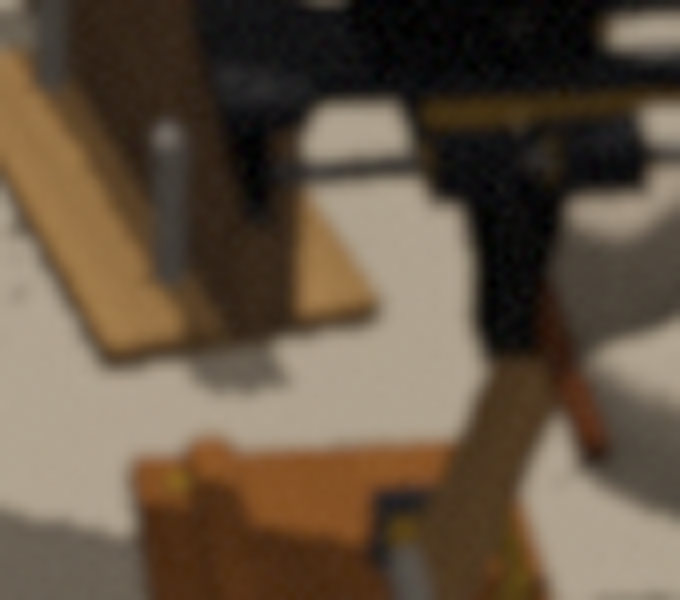

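Call:
move_arm([
  [0,0.001,0.0,0],
  [0,0.002,0.0005,0],
])

```text
time: 11.1
ee_pos: [0.6415, -0.2245, 0.1154]
eef_rot: [0.738, 0.675, 0.0, -0.0]
ft_force: [-2.5, -0.1, 2.1]
width: 0.0002
```

Run:
```python
from h import *
pst()
```

```text
11.1 [ 0.6415 -0.2245  0.1154] [ 0.7379  0.6749  0.     -0.    ] F [-2.51 -0.08  2.13] M [-0.13  0.58 -0.06] w 0.0002 q [-0.22  0.59  0.72  1.44 -0.4   1.26  0.45]
```

Call:
move_arm([
  [0,0.001,0.0,0],
  [0,0.002,0.0005,0],
])

```text
time: 11.3
ee_pos: [0.6435, -0.2247, 0.1149]
eef_rot: [0.738, 0.675, -0.0, -0.0]
ft_force: [-2.3, 0.7, 0.2]
width: 0.0007
```

Run:
```python
from h import *
pst()
```

```text
11.3 [ 0.6435 -0.2247  0.1149] [ 7.379e-01  6.749e-01 -0.000e+00 -1.000e-04] F [-2.32  0.72  0.22] M [-0.14  0.59 -0.03] w 0.0007 q [-0.22  0.6   0.72  1.43 -0.4   1.26  0.45]
```

Call:
move_arm([
  [0,0.001,0.0,0],
  [0,0.0015,0.0005,0],
])

```text
time: 11.5
ee_pos: [0.6451, -0.2248, 0.1145]
eef_rot: [0.738, 0.675, 0.0, 0.0]
ft_force: [-1.4, -0.6, 1.6]
width: 0.0009
```

Run:
```python
from h import *
pst()
```

```text
11.5 [ 0.6451 -0.2248  0.1145] [7.379e-01 6.749e-01 1.000e-04 1.000e-04] F [-1.36 -0.58  1.57] M [-0.17  0.48 -0.02] w 0.0009 q [-0.22  0.6   0.72  1.43 -0.4   1.26  0.45]
```

Call:
move_arm([
  [0,0.001,0.0,0],
  [0,0.0015,0.0005,0],
])

```text
time: 11.7
ee_pos: [0.6459, -0.225, 0.1141]
eef_rot: [0.738, 0.675, -0.0, -0.0]
ft_force: [-7.1, 1.0, 5.6]
width: 0.0005
```

Run:
```python
from h import *
pst(); snap('m','side',(235,190,320,265),8)
```

```text
11.7 [ 0.6459 -0.225   0.1141] [ 7.380e-01  6.748e-01 -3.000e-04 -5.000e-04] F [-7.14  0.99  5.63] M [ 0.1   1.69 -0.05] w 0.0005 q [-0.22  0.61  0.72  1.43 -0.4   1.26  0.45]
```

View pics/m_side.png

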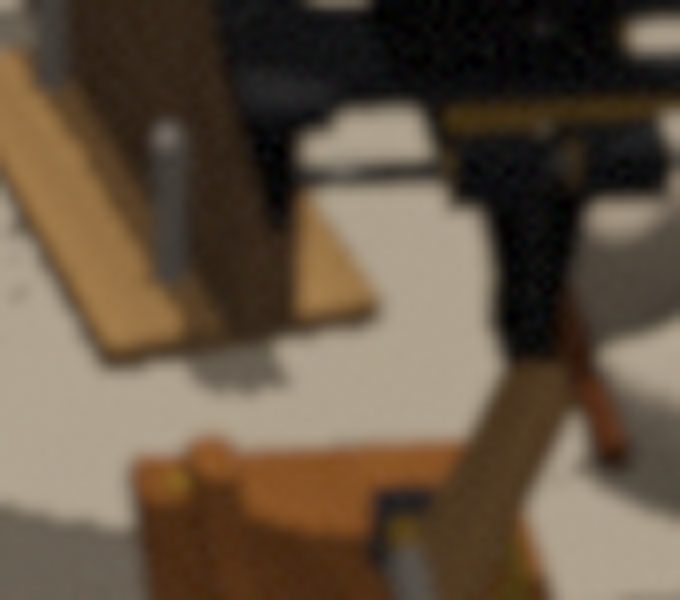

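The stop is found: wrist force jumped from about 2 N to 7 N, and moment from 0.5 to 1.7 N m, which is well under the slip level. I'll retreat and go to the board.

Call:
move_arm([
  [0,-0.005,0,0],
  [0,-0.015,0,0],
  [0,-0.035,-0.005,0],
  [0,-0.06,-0.02,0],
  [0,-0.08,-0.05,0],
  [0,-0.09,-0.09,0],
  [0,-0.09,-0.135,0],
  [0,-0.09,-0.165,0],
  [0,-0.09,-0.165,0],
])

```text
time: 12.65
ee_pos: [0.5587, -0.2177, 0.2837]
eef_rot: [0.738, 0.675, 0.003, 0.003]
ft_force: [0.3, -0.5, 0.1]
width: 0.0004
```

Run:
```python
from h import *
pst(); snap('n','side',(200,180,350,320),4); snap('n','top')
yaw=-.088; O=np.array([.5964,-.2197]); c,s=np.cos(yaw),np.sin(yaw)
for n in ('side','top'):
    p,d,K,R,t=load('n_'+n); X=cloud(p,d,K,R,t).reshape(-1,3)
    L=np.c_[(X[:,:2]-O)@np.array([[c,-s],[s,c]]),X[:,2]]
    B=L[(abs(L[:,1])<.075)&(L[:,0]>-.02)&(L[:,0]<.1)&(L[:,2]>.05)&(L[:,2]<.16)]
    b=B[(B[:,2]>.125)&(abs(B[:,1])>.03)]; print(n,len(b),np.median(b,0).round(4),np.percentile(b[:,2],98))
    lg=B[(abs(B[:,1])<.024)&(B[:,2]<.13)&(B[:,2]>.085)]
    if len(lg)>9: print(len(lg),np.polyfit(lg[:,2],lg[:,0],1))
p,d,K,R,t=load('c0_wrist')
for (u,v) in [(172,218),(175,225),(338,220),(172,216)]:
    x=(u-K[0,2])/K[0,0]; y=(v-K[1,2])/K[1,1]; r=np.hypot(x,y); q=np.tan(r)/r
    print((u,v),(R.T@(np.array([x*q,y*q,1])*d[v,u]-t)).round(4))
```

```text
12.65 [ 0.5587 -0.2177  0.2837] [0.7378 0.6751 0.0027 0.0032] F [ 0.3  -0.5   0.07] M [-0.07  0.09  0.01] w 0.0004 q [-0.35  0.3   0.83  1.44 -0.22  1.49  0.38]
side 103 [ 0.0599 -0.0412  0.1423] 0.14597389733203778
144 [0.38045234 0.00482156]
top 65 [0.0657 0.0474 0.1447] 0.14937686144535217
112 [0.36797396 0.00941411]
(172, 218) [0.1939 0.5433 0.2283]
(175, 225) [0.196  0.5466 0.2364]
(338, 220) [0.2293 0.6332 0.2279]
(172, 216) [0.1935 0.5426 0.2254]
```

View pics/n_side.png

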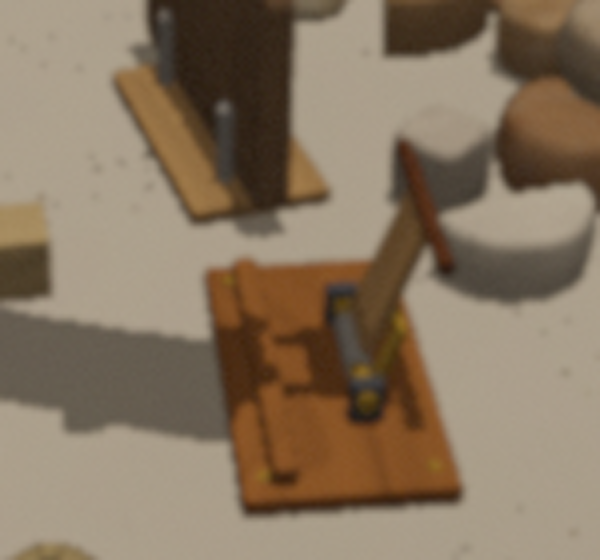

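The prop leans back about 0.36 rad, with bar centre at local x 66 mm and z 140 mm. Leg travel was about 1.14 rad, as expected. Now I'll open the gripper and go above the board.

Call:
move_arm([
  [0.04,0.001,0,-0.05],
  [0.085,0.002,0,-0.1],
  [0.13,0.003,0,-0.15],
  [0.175,0.004,0,-0.2],
  [0.22,0.005,0,-0.203],
  [0.26,0.006,0,-0.203],
  [0.3,0.007,0,-0.203],
  [0.32,0.007,0,-0.203],
  [0.3225,0.007,0,-0.203],
  [0.3225,0.007,0,-0.203],
], claw=1, newtons=45)

```text
time: 13.75
ee_pos: [0.5922, 0.1028, 0.2781]
eef_rot: [0.666, 0.746, -0.001, -0.0]
ft_force: [-0.8, -0.7, -0.3]
width: 0.0725
```

Run:
```python
from h import *
pst(); snap('o','wrist',None,1.5); snap('o','side',(200,100,330,260),4)
p,d,K,R,t=load('c0_top')
cr=lambda u,v:(165+(u+.5)/3.6-.5,120+(v+.5)/3.6-.5)
for c in [(48,245),(50,265),(424,212),(420,233)]: print(np.round(ray_z(*cr(*c),.204,K,R,t),4))
```

```text
13.75 [0.5922 0.1028 0.2781] [ 6.658e-01  7.462e-01 -7.000e-04 -0.000e+00] F [-0.76 -0.74 -0.28] M [-0.13  0.03  0.01] w 0.0725 q [-0.76  0.28  0.64  1.43 -0.17  1.48 -0.  ]
[0.5834 0.2473 0.204 ]
[0.5677 0.2448 0.204 ]
[ 0.6188 -0.0454  0.204 ]
[ 0.602  -0.0427  0.204 ]
```

View pics/o_wrist.png

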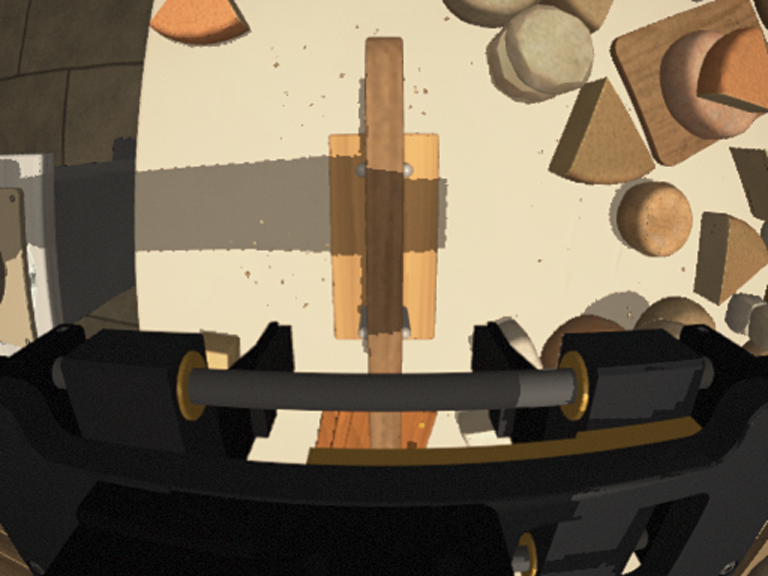

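View pics/o_side.png

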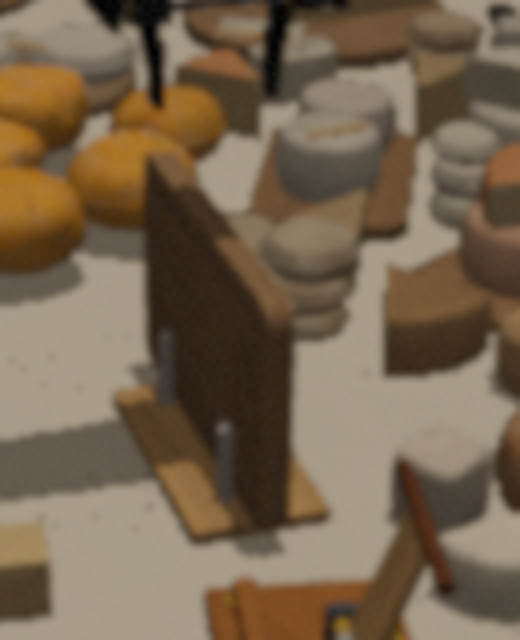

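Run:
```python
from h import *
p,d,K,R,t=load('o_wrist')
def fw(u,v,dd):
    x=(u-K[0,2])/K[0,0]; y=(v-K[1,2])/K[1,1]; r=np.hypot(x,y); q=np.tan(r)/r
    return R.T@(np.array([x*q,y*q,1])*dd-t)
print(d[22:34:1,256])
for v in (27,40,80,120,150,180,205):
    row=d[v,225:290]; z=np.array([fw(225+i,v,row[i]) for i in range(len(row))])
    m=z[:,2]>.19; q=z[m]; print(v,m.sum(),225+np.where(m)[0][[0,-1]],q[0].round(4),q[-1].round(4),q.mean(0).round(4))
```

```text
[0.40759927 0.40718016 0.2384254  0.23549478 0.23597997 0.23422934
 0.23275511 0.23255163 0.23167565 0.23233578 0.2321829  0.23165178]
27 26 [243 268] [0.5655 0.2447 0.1951] [0.5874 0.2473 0.1949] [0.5765 0.2452 0.198 ]
40 28 [230 273] [0.584  0.1783 0.4608] [0.584  0.1783 0.4608] [0.5784 0.2281 0.2221]
80 26 [244 269] [0.5723 0.1958 0.2028] [0.5935 0.1983 0.203 ] [0.5829 0.1969 0.2039]
120 26 [243 268] [0.5753 0.1612 0.2038] [0.5967 0.1637 0.2035] [0.586  0.1631 0.2137]
150 25 [244 268] [0.579  0.1351 0.203 ] [0.5999 0.1376 0.204 ] [0.5894 0.1364 0.2041]
180 25 [244 268] [0.5819 0.1077 0.2022] [0.6033 0.1104 0.2028] [0.5926 0.1094 0.2039]
205 23 [245 267] [0.5853 0.0848 0.2044] [0.6054 0.0866 0.2028] [0.5953 0.0857 0.2036]
```

Call:
move_arm([
  [-0.0024,0.001,0.02,0],
  [-0.0024,0.001,0.045,0],
  [-0.0024,0.001,0.065,0],
  [-0.0024,0.001,0.08,0],
  [-0.0024,0.001,0.095,0],
  [-0.0024,0.001,0.106,0],
  [-0.0024,0.001,0.113,0],
  [-0.0024,0.001,0.116,0],
  [-0.0024,0.001,0.116,0],
])

```text
time: 14.75
ee_pos: [0.5938, 0.1014, 0.1629]
eef_rot: [0.666, 0.746, 0.0, 0.0]
ft_force: [0.7, -0.4, 0.3]
width: 0.0871
```

Run:
```python
from h import *
pst(); snap('p','side',(200,100,330,260),4); snap('p','wrist',None,1.5)
```

```text
14.75 [0.5938 0.1014 0.1629] [0.6657 0.7463 0.     0.    ] F [ 0.67 -0.36  0.31] M [-0.06  0.05 -0.06] w 0.0871 q [-0.74  0.34  0.62  1.61 -0.21  1.26  0.03]
```

View pics/p_side.png

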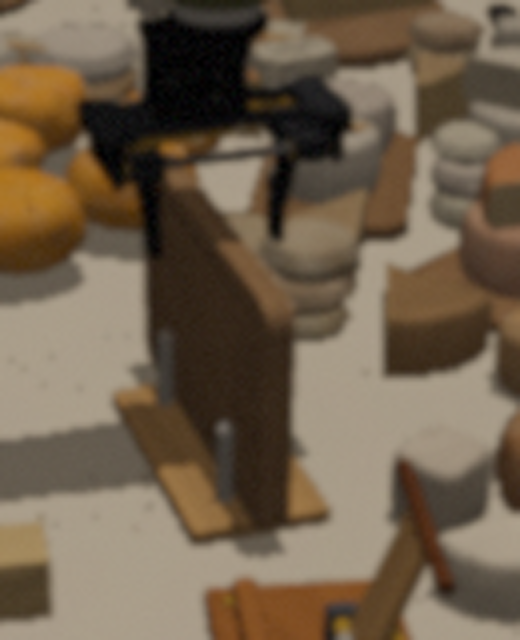

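View pics/p_wrist.png

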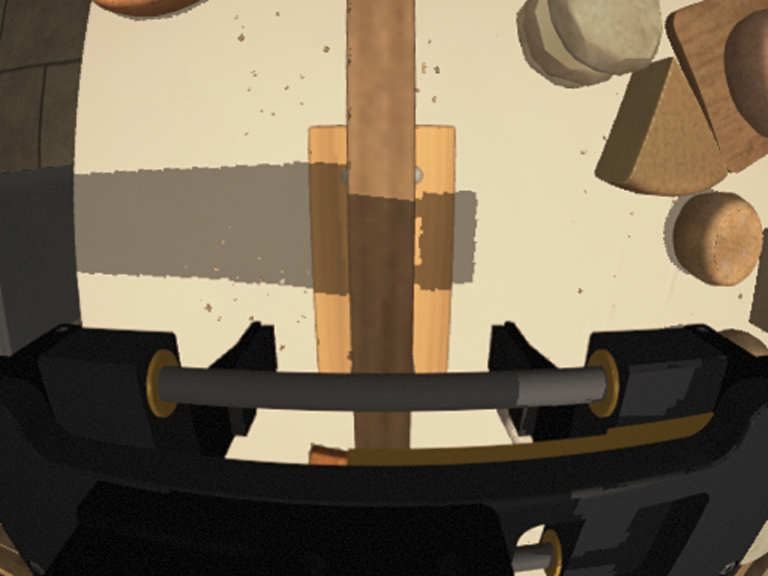

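Call:
move_arm([
  [0,0,0,0],
  [0,0,0,0],
  [0,0,0,0],
  [0,0,0,0],
  [0,0,0,0],
  [0,0,0,0],
  [0,0,0,0],
  [0,0,0,0],
], claw=-1, newtons=45)

```text
time: 15.65
ee_pos: [0.5937, 0.1014, 0.1629]
eef_rot: [0.666, 0.746, 0.0, -0.0]
ft_force: [-0.4, -0.6, -0.1]
width: 0.0311
```

Run:
```python
from h import *
pst()
```

```text
15.65 [0.5937 0.1014 0.1629] [ 0.6657  0.7462  0.     -0.    ] F [-0.43 -0.56 -0.11] M [-0.1   0.06  0.04] w 0.0311 q [-0.74  0.34  0.62  1.61 -0.21  1.26  0.03]
```

Call:
move_arm([
  [0,0,0,0],
  [0,0,0,0],
  [0,0,0,0],
  [0,0,0,0],
])

```text
time: 16.05
ee_pos: [0.5938, 0.1015, 0.163]
eef_rot: [0.666, 0.746, 0.0, 0.0]
ft_force: [-0.1, 0.5, -0.6]
width: 0.0217
```

Run:
```python
from h import *
pst()
```

```text
16.05 [0.5938 0.1015 0.163 ] [6.656e-01 7.463e-01 1.000e-04 0.000e+00] F [-0.11  0.54 -0.64] M [-0.06 -0.04  0.05] w 0.0217 q [-0.74  0.34  0.62  1.61 -0.21  1.26  0.03]
```

Call:
move_arm([
  [0,0,-0.003,0],
  [0,0,-0.008,0],
  [0,0,-0.016,0],
  [0,0,-0.028,0],
  [0,0,-0.042,0],
  [0,0,-0.057,0],
  [0,0,-0.073,0],
  [0,0,-0.09,0],
  [0,0,-0.107,0],
  [0,0,-0.123,0],
  [0,0,-0.138,0],
  [0,0,-0.15,0],
  [0,0,-0.158,0],
  [0,0,-0.16,0],
  [0,0,-0.16,0],
])

```text
time: 17.55
ee_pos: [0.5937, 0.1014, 0.3229]
eef_rot: [0.666, 0.746, -0.0, -0.0]
ft_force: [0.3, 0.4, -7.3]
width: 0.0216
```

Run:
```python
from h import *
pst(); snap('q','side',(180,80,350,320),2.5); snap('q','top'); snap('q','wrist',None,1.5)
```

```text
17.55 [0.5937 0.1014 0.3229] [ 0.6657  0.7462 -0.     -0.    ] F [ 0.27  0.35 -7.32] M [-0.13  0.01  0.  ] w 0.0216 q [-0.75  0.28  0.65  1.35 -0.17  1.57 -0.  ]
```

View pics/q_side.png

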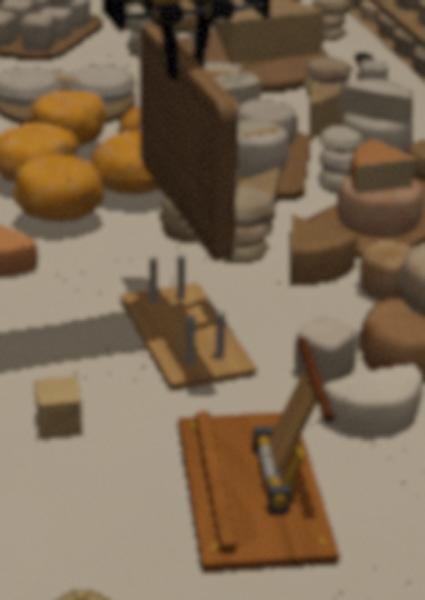

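View pics/q_wrist.png

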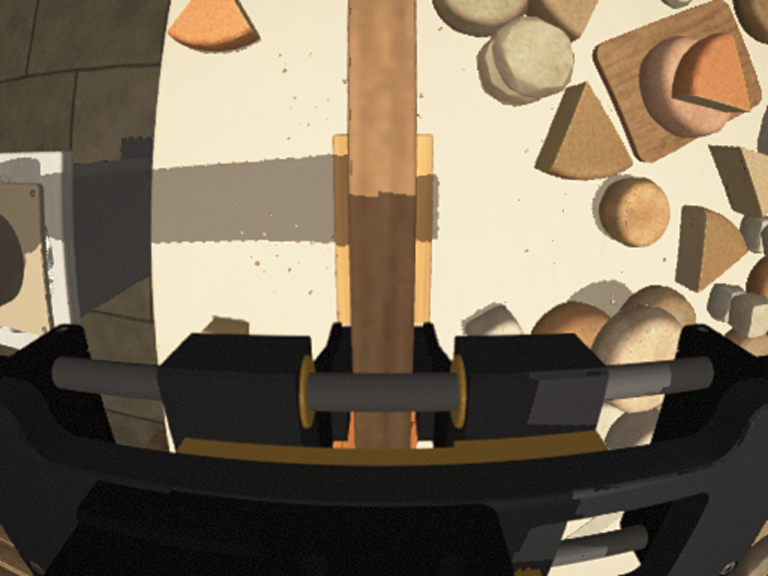

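Call:
move_arm([
  [-0.01,-0.001,0,0.01],
  [-0.03,-0.004,0,0.02],
  [-0.06,-0.008,0,0.04],
  [-0.09,-0.012,0,0.06],
  [-0.12,-0.016,0,0.08],
  [-0.15,-0.02,0,0.1],
  [-0.18,-0.024,0,0.12],
  [-0.21,-0.028,0,0.14],
  [-0.24,-0.032,0,0.16],
  [-0.265,-0.035,0,0.175],
  [-0.285,-0.038,0,0.185],
  [-0.3,-0.04,0,0.195],
  [-0.31,-0.0416,0,0.2],
  [-0.3167,-0.0416,0,0.202],
  [-0.3167,-0.0416,0,0.202],
  [-0.3167,-0.0416,0,0.202],
])

```text
time: 19.3
ee_pos: [0.5887, -0.2171, 0.3228]
eef_rot: [0.737, 0.676, 0.0, -0.0]
ft_force: [0.3, 1.1, -7.5]
width: 0.0219
```

Run:
```python
from h import *
pst(); snap('r','side',(180,80,350,320),2.5); snap('r','top',(240,100,420,250),4); snap('r','wrist',None,1.5)
yaw=-.088; O=np.array([.5964,-.2197]); c,s=np.cos(yaw),np.sin(yaw)
for n in ('n_top','n_side','q_top','q_side'):
    p,d,K,R,t=load(n); X=cloud(p,d,K,R,t).reshape(-1,3)
    L=np.c_[(X[:,:2]-O)@np.array([[c,-s],[s,c]]),X[:,2]]
    B=L[(abs(L[:,1])<.1)&(L[:,0]>-.058)&(L[:,0]<-.012)&(L[:,2]>.023)&(L[:,2]<.04)]
    print(n,len(B),np.median(B,0).round(4),np.percentile(B[:,0],[4,96]).round(4))
    F=L[(abs(L[:,1])<.1)&(L[:,0]>-.018)&(L[:,0]<.01)&(L[:,2]<.03)]; print('  floor',np.median(F[:,2]).round(4))
```

```text
19.3 [ 0.5887 -0.2171  0.3228] [ 7.371e-01  6.757e-01  1.000e-04 -2.000e-04] F [ 0.25  1.06 -7.5 ] M [ 0.1  -0.01 -0.02] w 0.0219 q [-0.3   0.38  0.81  1.28 -0.27  1.6   0.39]
n_top 212 [-0.0326  0.031   0.0285] [-0.0394 -0.025 ]
  floor 0.0149
n_side 303 [-0.0377 -0.0095  0.0271] [-0.0447 -0.0298]
  floor 0.0134
q_top 308 [-0.0326 -0.0004  0.029 ] [-0.0401 -0.025 ]
  floor 0.0148
q_side 304 [-0.0375 -0.0114  0.0272] [-0.045  -0.0299]
  floor 0.0134
```

View pics/r_top.png

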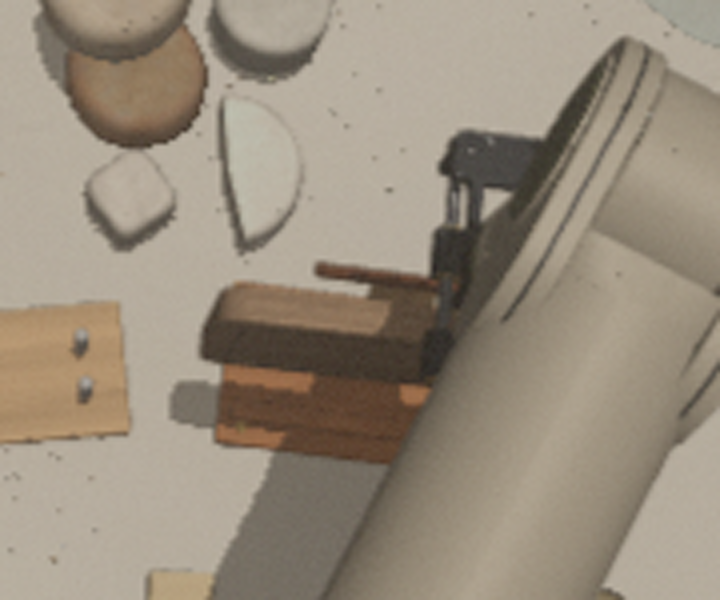

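View pics/r_side.png

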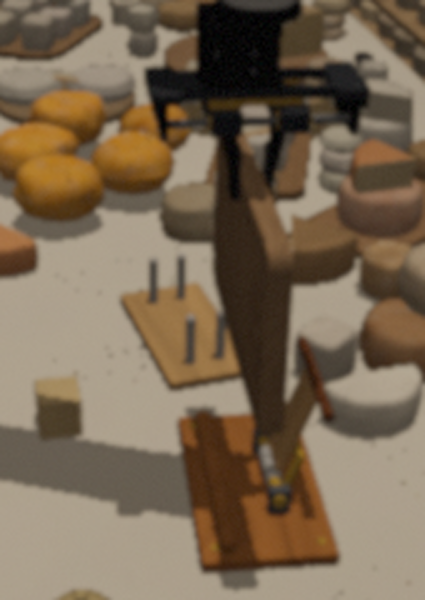

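View pics/r_wrist.png

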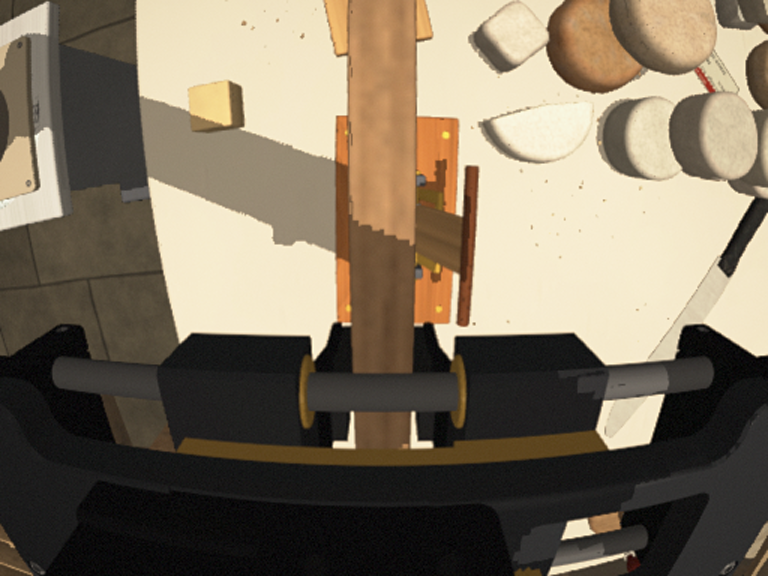

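Call:
move_arm([
  [0,0,0.005,0],
  [0,0,0.015,0],
  [0,0,0.03,0],
  [0,0,0.05,0],
  [0,0,0.07,0],
  [0,0,0.09,0],
  [0,0,0.108,0],
  [0,0,0.122,0],
  [0,0,0.132,0],
  [0,0,0.138,0],
  [0,0,0.14,0],
  [0,0,0.14,0],
  [0,0,0.14,0],
])

```text
time: 20.75
ee_pos: [0.5887, -0.2182, 0.1836]
eef_rot: [0.738, 0.675, 0.0, 0.0]
ft_force: [-0.2, 0.4, -6.2]
width: 0.0215
```

Run:
```python
from h import *
pst(); snap('s','side',(210,130,340,320),3.1); snap('s','top',(240,100,420,250),4); snap('s','wrist',None,1.5)
yaw=-.088; O=np.array([.5964,-.2197]); c,s=np.cos(yaw),np.sin(yaw)
p,d,K,R,t=load('s_side'); X=cloud(p,d,K,R,t).reshape(-1,3)
L=np.c_[(X[:,:2]-O)@np.array([[c,-s],[s,c]]),X[:,2]]
# front face of board
B=L[(abs(L[:,1])<.16)&(L[:,0]>-.05)&(L[:,0]<.03)&(L[:,2]>.06)&(L[:,2]<.15)]
print(len(B),np.percentile(B[:,1],[0.5,1,99,99.5]).round(4),np.median(B[:,0]))
B2=B[B[:,1]>-.1]; print(np.polyfit(B2[:,2],B2[:,0],1),np.polyfit(B2[:,1],B2[:,0],1))
```

```text
20.75 [ 0.5887 -0.2182  0.1836] [7.375e-01 6.753e-01 3.000e-04 4.000e-04] F [-0.21  0.45 -6.23] M [-0.09  0.02  0.  ] w 0.0215 q [-0.3   0.42  0.78  1.52 -0.3   1.33  0.42]
902 [-0.152  -0.1513  0.1437  0.1444] -0.021317398965728207
[ 0.00024411 -0.02173535] [-0.00329609 -0.02166133]
```

View pics/s_side.png

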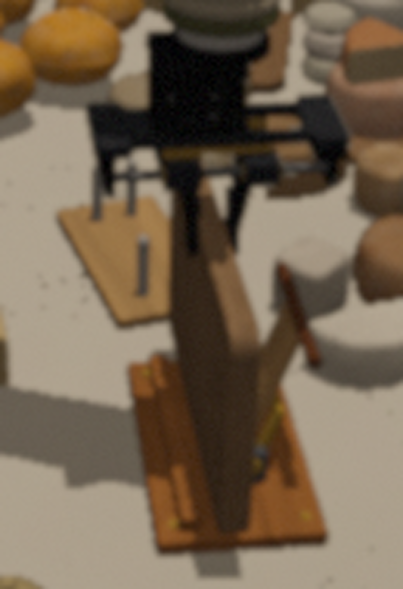

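View pics/s_top.png

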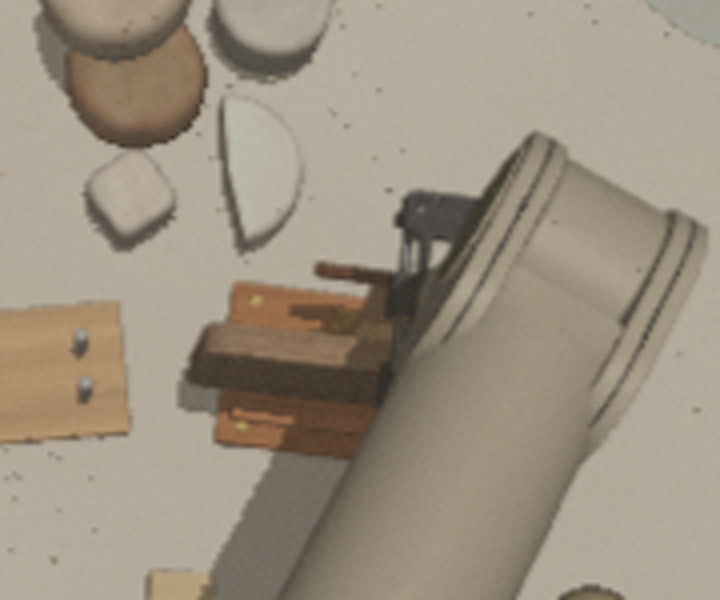

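Call:
move_arm([
  [0,0,0.004,0],
  [0,0,0.008,0],
  [0,0,0.012,0],
  [0,0,0.014,0],
  [0,0,0.016,0],
  [0,0,0.017,0],
  [0,0,0.017,0],
])

```text
time: 21.6
ee_pos: [0.5883, -0.218, 0.1658]
eef_rot: [0.738, 0.675, -0.0, -0.0]
ft_force: [-0.2, -0.7, -6.7]
width: 0.0215
```

Call:
move_arm([
  [0,0,0.0005,0],
  [0,0,0.001,0],
  [0,0,0.001,0],
])

```text
time: 21.9
ee_pos: [0.5884, -0.2179, 0.1649]
eef_rot: [0.738, 0.675, 0.0, -0.0]
ft_force: [-0.4, 0.2, -6.5]
width: 0.0216
```

Call:
move_arm([
  [0,0,0.0005,0],
  [0,0,0.001,0],
  [0,0,0.001,0],
])

```text
time: 22.2
ee_pos: [0.5885, -0.2179, 0.164]
eef_rot: [0.738, 0.675, 0.0, 0.0]
ft_force: [0.9, -0.2, -6.4]
width: 0.0222
```

Call:
move_arm([
  [0,0,0.0005,0],
  [0,0,0.001,0],
  [0,0,0.001,0],
])

```text
time: 22.5
ee_pos: [0.5889, -0.218, 0.164]
eef_rot: [0.737, 0.675, 0.001, 0.0]
ft_force: [-1.6, 1.1, 5.8]
width: 0.0216
```

Run:
```python
from h import *
pst()
```

```text
22.5 [ 0.5889 -0.218   0.164 ] [7.375e-01 6.754e-01 6.000e-04 4.000e-04] F [-1.63  1.14  5.83] M [ 0.37  0.75 -0.  ] w 0.0216 q [-0.3   0.44  0.78  1.54 -0.31  1.29  0.43]
```

Call:
move_arm([
  [0,0,-0.001,0],
  [0,0,-0.002,0],
  [0,-0.001,-0.0025,0],
  [0,-0.002,-0.0025,0],
  [0,-0.003,-0.0025,0],
  [0,-0.004,-0.0025,0],
  [0,-0.004,-0.0025,0],
])

```text
time: 23.2
ee_pos: [0.5842, -0.2176, 0.1653]
eef_rot: [0.738, 0.675, -0.0, -0.0]
ft_force: [0.1, 0.3, -5.7]
width: 0.0217
```

Run:
```python
from h import *
pst()
```

```text
23.2 [ 0.5842 -0.2176  0.1653] [ 7.376e-01  6.753e-01 -0.000e+00 -1.000e-04] F [ 0.05  0.34 -5.69] M [-0.11  0.04 -0.03] w 0.0217 q [-0.3   0.43  0.78  1.55 -0.31  1.29  0.43]
```

Call:
move_arm([
  [0,0,0.0005,0],
  [0,0,0.001,0],
  [0,0,0.0015,0],
  [0,0,0.0015,0],
])

```text
time: 23.6
ee_pos: [0.5845, -0.2176, 0.164]
eef_rot: [0.738, 0.675, 0.0, 0.0]
ft_force: [0.7, -0.0, -5.4]
width: 0.0216
```

Run:
```python
from h import *
pst()
```

```text
23.6 [ 0.5845 -0.2176  0.164 ] [7.375e-01 6.753e-01 1.000e-04 1.000e-04] F [ 0.69 -0.04 -5.42] M [-0.04  0.05 -0.01] w 0.0216 q [-0.3   0.43  0.78  1.55 -0.31  1.29  0.43]
```

The board stands on the channel floor, 2 mm behind the lip. I'll open the jaws slightly and use the fingers to tilt it back in a controlled way.

Call:
move_arm([
  [0,0,0,0],
  [0,0,0,0],
  [0,0,0,0],
  [0,0,0,0],
], claw=-0.28)

```text
time: 24.0
ee_pos: [0.5847, -0.2178, 0.1643]
eef_rot: [0.738, 0.675, 0.0, 0.0]
ft_force: [0.4, 1.0, -0.8]
width: 0.031
```

Run:
```python
from h import *
pst(); snap('t','side',(210,130,340,320),3.1)
```

```text
24.0 [ 0.5847 -0.2178  0.1643] [7.376e-01 6.753e-01 3.000e-04 3.000e-04] F [ 0.36  1.03 -0.77] M [-0.09  0.09 -0.05] w 0.031 q [-0.3   0.43  0.78  1.55 -0.31  1.29  0.43]
```

View pics/t_side.png

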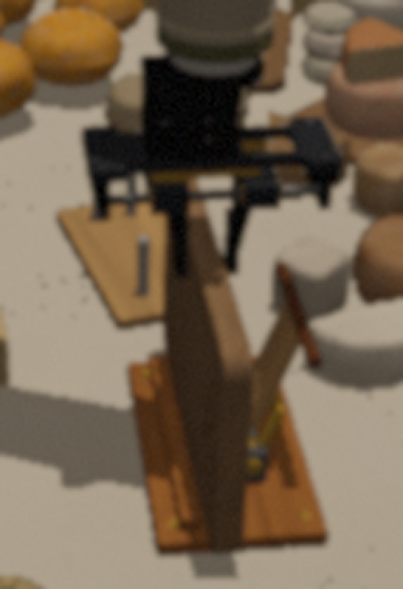

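Call:
move_arm([
  [0,0.002,0,0],
  [0,0.004,0,0],
  [0,0.006,0,0],
  [0,0.008,0,0],
  [0,0.01,0,0],
  [0,0.012,0,0],
])

```text
time: 24.65
ee_pos: [0.5965, -0.2187, 0.1639]
eef_rot: [0.738, 0.675, -0.0, -0.0]
ft_force: [-0.6, -0.3, -0.1]
width: 0.0312
```

Run:
```python
from h import *
pst(); snap('u','side',(210,130,340,320),3.1)
```

```text
24.65 [ 0.5965 -0.2187  0.1639] [ 0.7375  0.6753 -0.     -0.    ] F [-0.61 -0.25 -0.06] M [-0.09  0.11 -0.05] w 0.0312 q [-0.29  0.46  0.77  1.52 -0.32  1.3   0.43]
```

View pics/u_side.png

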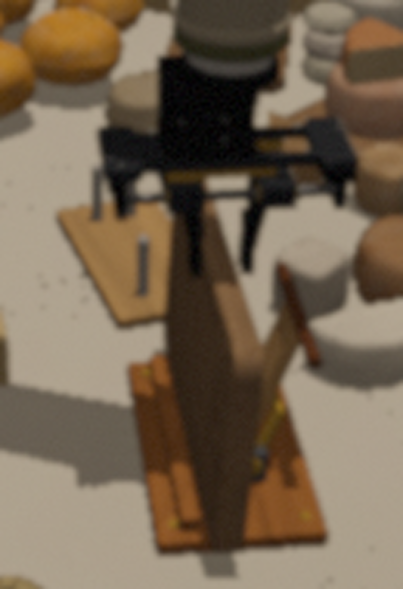

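Tilting as intended, with the foot staying put. I'll continue past the balance point.

Call:
move_arm([
  [0,0.002,0,0],
  [0,0.004,0,0],
  [0,0.006,0,0],
  [0,0.008,0,0],
  [0,0.01,0,0],
  [0,0.012,0,0],
  [0,0.014,0,0],
  [0,0.016,0,0],
  [0,0.018,0,0],
  [0,0.018,0,0],
])

```text
time: 25.7
ee_pos: [0.6146, -0.2202, 0.1639]
eef_rot: [0.737, 0.675, 0.0, 0.0]
ft_force: [0.3, -0.5, -0.2]
width: 0.0317
```

Run:
```python
from h import *
pst(); snap('v','side',(210,130,340,320),3.1)
```

```text
25.7 [ 0.6146 -0.2202  0.1639] [0.7375 0.6754 0.     0.    ] F [ 0.3  -0.46 -0.15] M [-0.06 -0.   -0.  ] w 0.0317 q [-0.27  0.5   0.76  1.47 -0.35  1.32  0.43]
```

View pics/v_side.png

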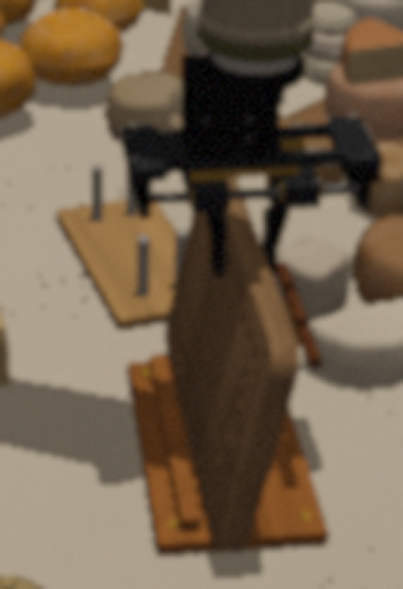

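Call:
move_arm([
  [0,0.0025,0,0],
  [0,0.005,0.001,0],
  [0,0.0075,0.001,0],
  [0,0.01,0.002,0],
  [0,0.0125,0.002,0],
  [0,0.015,0.003,0],
  [0,0.0175,0.004,0],
  [0,0.02,0.005,0],
  [0,0.0225,0.006,0],
  [0,0.025,0.006,0],
  [0,0.025,0.006,0],
])

```text
time: 26.85
ee_pos: [0.6394, -0.2224, 0.1577]
eef_rot: [0.737, 0.675, -0.0, -0.0]
ft_force: [0.4, 0.3, 0.0]
width: 0.0318
```

```bash
cat > tilt.py <<'E'
from h import *
def tilt(n):
    yaw=-.088; O=np.array([.5964,-.2197]); c,s=np.cos(yaw),np.sin(yaw)
    p,d,K,R,t=load(n); X=cloud(p,d,K,R,t).reshape(-1,3)
    L=np.c_[(X[:,:2]-O)@np.array([[c,-s],[s,c]]),X[:,2]]
    B=L[(L[:,1]>-.14)&(L[:,1]<-.02)&(L[:,0]>-.05)&(L[:,0]<.1)&(L[:,2]>.05)&(L[:,2]<.16)]
    A=np.c_[B[:,1:],np.ones(len(B))]; 
    k=np.linalg.lstsq(A,B[:,0],rcond=None)[0]
    for _ in range(6):
        r=B[:,0]-A@k; m=abs(r)<.006; k=np.linalg.lstsq(A[m],B[m,0],rcond=None)[0]
    print(n,m.sum(),'dx/dy',k[0].round(4),'phi',np.arctan(k[1]).round(4),'x at z=.03',(k[1]*.03+k[2]).round(4))
E
python3 - <<'E'
from tilt import *
pst(); snap('w','side',(210,130,340,320),3.1)
for n in ('u_side','v_side','w_side'): tilt(n)
E
```

```text
26.85 [ 0.6394 -0.2224  0.1577] [ 7.375e-01  6.754e-01 -1.000e-04 -1.000e-04] F [0.41 0.31 0.02] M [-0.06 -0.08 -0.02] w 0.0318 q [-0.24  0.56  0.74  1.4  -0.38  1.33  0.43]
u_side 415 dx/dy -0.0028 phi 0.0456 x at z=.03 -0.0254
v_side 645 dx/dy -0.0018 phi 0.1855 x at z=.03 -0.0232
w_side 879 dx/dy -0.0025 phi 0.3226 x at z=.03 -0.0218
```

View pics/w_side.png

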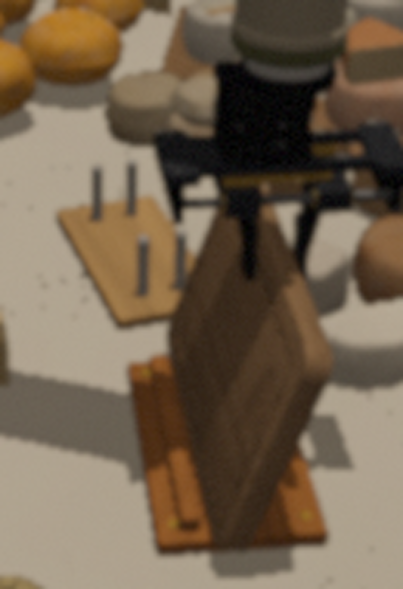

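Call:
move_arm([
  [0,0.002,0,0],
  [0,0.004,0,0],
  [0,0.006,0,0],
  [0,0.008,0,0],
  [0,0.01,0,0],
  [0,0.012,0.001,0],
  [0,0.014,0.001,0],
  [0,0.016,0.001,0],
  [0,0.016,0.001,0],
])

```text
time: 27.8
ee_pos: [0.6554, -0.2239, 0.1568]
eef_rot: [0.737, 0.675, -0.0, 0.0]
ft_force: [0.6, 0.2, -0.8]
width: 0.0315
```

Run:
```python
from tilt import *
pst(); snap('x','side',(210,130,340,320),3.1); tilt('x_side')
```

```text
27.8 [ 0.6554 -0.2239  0.1568] [ 0.7375  0.6754 -0.      0.    ] F [ 0.65  0.24 -0.79] M [-0.14 -0.19 -0.07] w 0.0315 q [-0.22  0.59  0.73  1.35 -0.39  1.35  0.43]
x_side 1040 dx/dy -0.0028 phi 0.4149 x at z=.03 -0.0211
```

View pics/x_side.png

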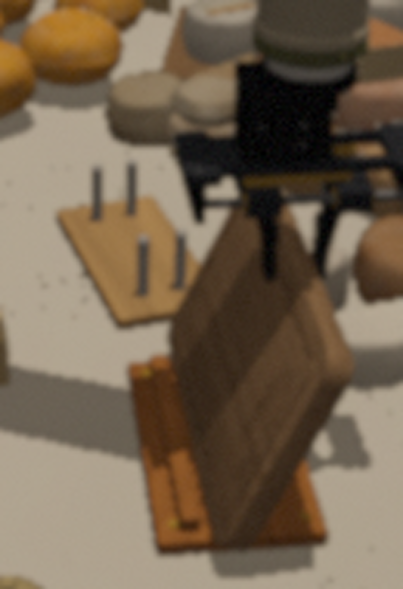

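Call:
move_arm([
  [0,0.001,0,0],
  [0,0.002,0,0],
  [0,0.003,0,0],
  [0,0.004,0,0],
  [0,0.004,0,0],
])

```text
time: 28.35
ee_pos: [0.6593, -0.2242, 0.1569]
eef_rot: [0.737, 0.675, 0.0, 0.0]
ft_force: [1.0, 1.3, -1.4]
width: 0.0313
```

Run:
```python
from tilt import *
pst(); snap('y','side',(210,130,340,320),3.1); tilt('y_side')
```

```text
28.35 [ 0.6593 -0.2242  0.1569] [0.7375 0.6753 0.     0.    ] F [ 0.96  1.29 -1.41] M [-0.11 -0.15  0.  ] w 0.0313 q [-0.21  0.6   0.73  1.34 -0.4   1.35  0.43]
y_side 1086 dx/dy -0.0022 phi 0.4356 x at z=.03 -0.0207
```

Call:
move_arm([
  [0,0.001,0,0],
  [0,0.002,0,0],
  [0,0.002,0,0],
])

```text
time: 28.7
ee_pos: [0.6611, -0.2244, 0.1569]
eef_rot: [0.738, 0.675, -0.0, -0.0]
ft_force: [-0.0, -0.1, -0.3]
width: 0.0312
```

Run:
```python
from tilt import *
pst(); snap('z','side',(210,130,340,320),3.1); tilt('z_side')
```

```text
28.7 [ 0.6611 -0.2244  0.1569] [ 7.375e-01  6.753e-01 -0.000e+00 -1.000e-04] F [-0.05 -0.1  -0.27] M [-0.03  0.08  0.04] w 0.0312 q [-0.21  0.61  0.73  1.33 -0.4   1.35  0.43]
z_side 1083 dx/dy -0.0033 phi 0.4376 x at z=.03 -0.0207
```

The moment returned to baseline, so the board now rests on the prop (tilt 0.438 rad). I'll open a little and lift away.

Call:
move_arm([
  [0,0,0,0],
  [0,0,0,0],
  [0,0,0,0],
  [0,0,0,0],
], claw=0.1)

```text
time: 29.15
ee_pos: [0.6611, -0.2244, 0.1569]
eef_rot: [0.738, 0.675, 0.0, -0.0]
ft_force: [0.0, 0.9, -0.1]
width: 0.0469
```

Run:
```python
from tilt import *
pst(); snap('za','side',(210,130,340,320),3.1); tilt('za_side')
```

```text
29.15 [ 0.6611 -0.2244  0.1569] [ 7.375e-01  6.753e-01  0.000e+00 -1.000e-04] F [ 0.02  0.87 -0.13] M [-0.08  0.06 -0.03] w 0.0469 q [-0.21  0.61  0.73  1.33 -0.4   1.35  0.43]
za_side 1083 dx/dy -0.0008 phi 0.4372 x at z=.03 -0.0205
```

View pics/za_side.png

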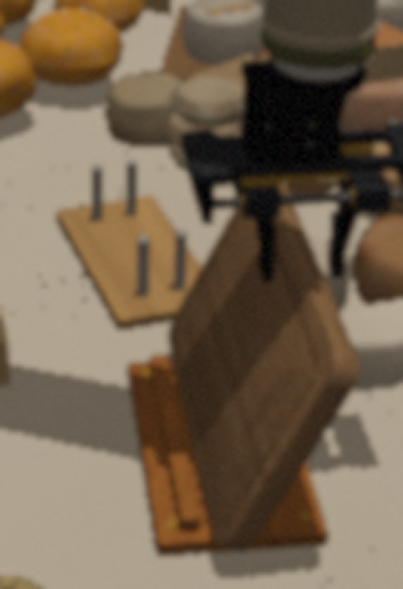

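Call:
move_arm([
  [0,0,-0.005,0],
  [0,0,-0.015,0],
  [0,0,-0.03,0],
  [0,0,-0.05,0],
  [0,0,-0.075,0],
  [0,0,-0.1,0],
  [0,0,-0.13,0],
  [0,-0.02,-0.15,0],
  [0,-0.06,-0.16,0],
  [0,-0.1,-0.16,0],
  [0,-0.14,-0.16,0],
  [0,-0.18,-0.16,0],
  [0,-0.2,-0.16,0],
  [0,-0.2,-0.16,0],
])

```text
time: 30.6
ee_pos: [0.4599, -0.2078, 0.3189]
eef_rot: [0.738, 0.675, 0.002, 0.0]
ft_force: [0.2, -0.7, -0.0]
width: 0.0477
```

Run:
```python
from tilt import *
pst(); snap('zb','side',(180,120,350,320),3); tilt('zb_side'); snap('zb','top',(165,110,385,280),3.5)
s=read_state()
a=np.load('c0_top.npz'); b=np.load('zb_top.npz')
yaw=-.088; O=np.array([.5964,-.2197]); c,s_=np.cos(yaw),np.sin(yaw)
for n in ('zb_side','zb_top'):
    p,d,K,R,t=load(n); X=cloud(p,d,K,R,t).reshape(-1,3)
    L=np.c_[(X[:,:2]-O)@np.array([[c,-s_],[s_,c]]),X[:,2]]
    B=L[(abs(L[:,1])<.18)&(L[:,0]>-.02)&(L[:,0]<.1)&(L[:,2]>.165)&(L[:,2]<.22)]
    if len(B): print(n,len(B),np.percentile(B[:,1],[.5,99.5]).round(4),np.median(B,0).round(4))
```

```text
30.6 [ 0.4599 -0.2078  0.3189] [7.382e-01 6.746e-01 2.400e-03 2.000e-04] F [ 0.17 -0.68 -0.  ] M [-0.11  0.07  0.02] w 0.0477 q [-0.48 -0.01  0.83  1.61  0.01  1.54  0.25]
zb_side 1089 dx/dy -0.0025 phi 0.4393 x at z=.03 -0.0207
zb_side 1154 [-0.1498  0.1431] [ 0.0541 -0.0385  0.1854]
zb_top 1322 [-0.1427  0.1519] [0.0593 0.0065 0.1886]
```

View pics/zb_side.png

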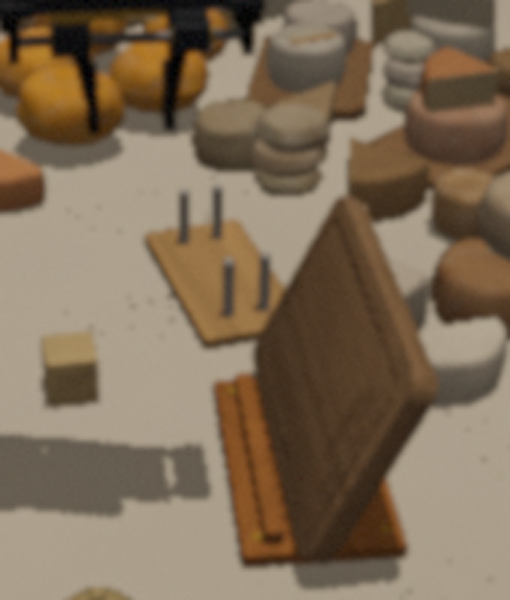

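View pics/zb_top.png

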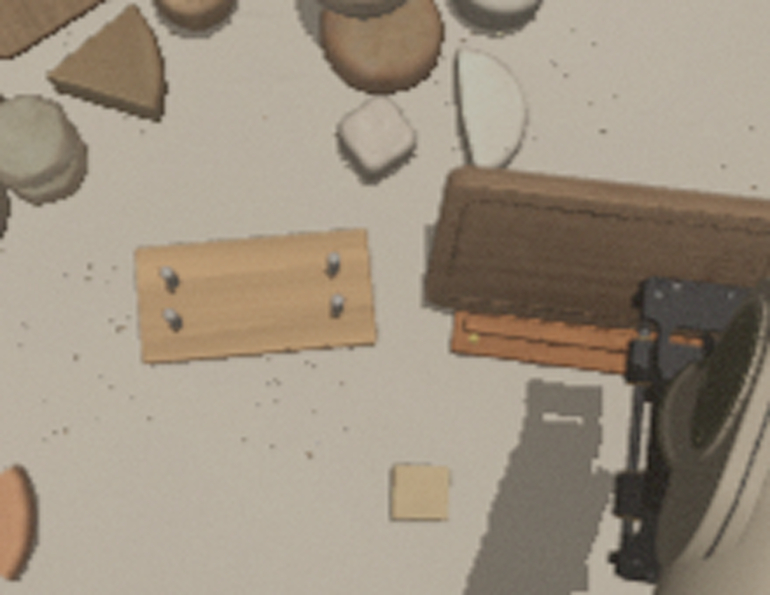

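Run:
```python
from h import *
yaw=-.088; O=np.array([.5964,-.2197]); c,s_=np.cos(yaw),np.sin(yaw)
def LL(n):
    p,d,K,R,t=load(n); X=cloud(p,d,K,R,t).reshape(-1,3)
    return np.c_[(X[:,:2]-O)@np.array([[c,-s_],[s_,c]]),X[:,2]],p
for n in ('q_side','q_top','c0_side','c0_top'):
    L,p=LL(n); B=L[(abs(L[:,1])<.15)&(L[:,0]>-.05)&(L[:,0]<-.012)&(L[:,2]>.023)&(L[:,2]<.035)]
    print('lip',n,len(B),np.percentile(B[:,1],[.5,99.5]).round(4))
    B=L[(abs(L[:,1])<.15)&(L[:,0]>-.06)&(L[:,0]<.075)&(L[:,2]>.009)&(L[:,2]<.035)]; print(' plate',np.percentile(B[:,1],[.2,99.8]).round(4))
for n in ('zb_side','zb_top'):
    L,p=LL(n)
    for z0 in (.1,.13,.16):
        B=L[(abs(L[:,1])<.2)&(L[:,0]>-.03)&(L[:,0]<.1)&(L[:,2]>z0)&(L[:,2]<z0+.03)]; print(n,z0,np.percentile(B[:,1],[.3,99.7]).round(4))
a=np.load('c0_top.npz')['p'].astype(int); b=np.load('zb_top.npz')['p'].astype(int)
D=np.abs(a-b).sum(2)
for nm,(u,v) in dict(cube=(285,250),goat=(272,148),bloomy=(305,142),pink=(162,258)).items():
    w=22; A=D[v-w:v+w,u-w:u+w]; print(nm,A.mean().round(1),(A>60).sum())
p=np.load('zb_top.npz')['p']; save('zb_topr',p,(270,130,400,230),6)
```

```text
lip q_side 336 [-0.1113  0.104 ]
 plate [-0.1227  0.118 ]
lip q_top 330 [-0.1059  0.1096]
 plate [-0.1175  0.1214]
lip c0_side 263 [-0.1096  0.0617]
 plate [-0.1233  0.1182]
lip c0_top 226 [-0.107   0.1099]
 plate [-0.1175  0.1214]
zb_side 0.1 [-0.1505  0.1475]
zb_side 0.13 [-0.1508  0.1482]
zb_side 0.16 [-0.1503  0.1477]
zb_top 0.1 [-0.1428  0.1533]
zb_top 0.13 [-0.1447  0.1532]
zb_top 0.16 [-0.1436  0.1526]
cube 23.1 77
goat 20.9 29
bloomy 29.5 162
pink 18.7 0
```

View pics/zb_topr.png

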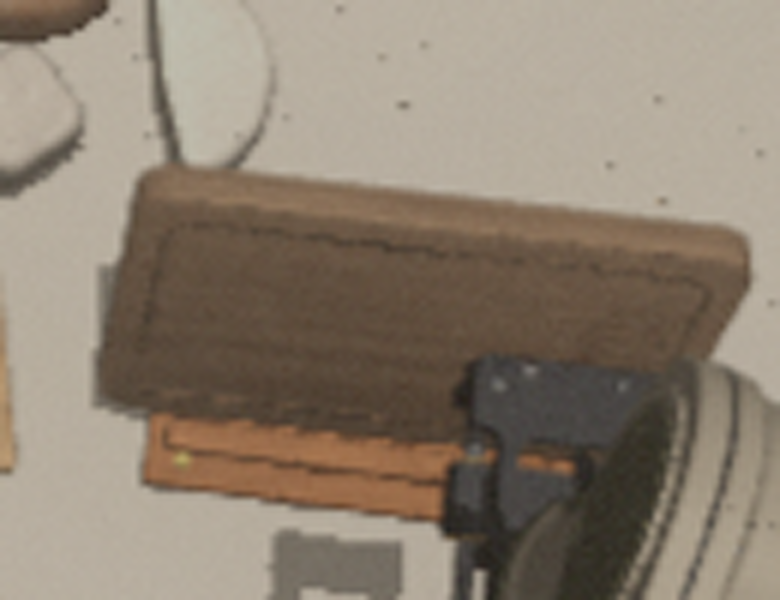

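Run:
```python
from tilt import *
snap('zc','side',(180,120,350,320),3); tilt('zc_side'); pst(); print(r.close_job())
```

```text
zc_side 1081 dx/dy -0.001 phi 0.4371 x at z=.03 -0.0205
30.75 [ 0.4625 -0.2067  0.3178] [7.375e-01 6.754e-01 7.000e-04 4.000e-04] F [0.09 0.69 0.53] M [-0.08  0.07  0.  ] w 0.0482 q [-0.48 -0.    0.82  1.61  0.    1.54  0.25]
the job is handed in; nothing more can be done
None
```

I set the prop against its stop and leaned the board on it with the carved face to the front. The job was handed in at 30.75 s with the arm clear of everything; it reports no verdict.

- **Prop:** I pushed the leg up and over in 1.5–2 mm steps near the end. The stop showed as a jump from about 2 N to 7–9 N, below the 14 N slip level, and I backed off at once. The leg ended about 0.36 rad past upright.
- **Board:** I lifted it out of the rack, stood it in the channel just behind the lip, and tipped it back between slightly open fingers. The load came off the gripper when it met the prop, and only then did I open and lift away.
- **Last checks:** The board leans 0.437–0.439 rad, unchanged between the views taken after release. It is about 2 mm off centre. The cheeses look unmoved in the top view, though the board now partly hides the half bloomy there.
- **Disagreements:**
  - The real finger ends sit about 19 mm above the reported TCP. My first two approaches to the bar missed because of this, and I corrected for it.
  - The side camera reads about 4 mm nearer the robot in x than the top and wrist cameras, so I used the top and wrist readings.
- **Not seen directly:** The board hides its contact with the crossbar. I infer it from the tilt matching the geometry and from the drop in load.

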